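Make up the interlocking calibration tile tray

TASK

Complete the calibration tray for the spectrometer: fit one coloured reference tile of each of the six types into the framed tray, turning each so that it interlocks with the others and drops fully home, flush with the frame, and let go of it. Types already in the tray stay there, and their loose duplicates are left lying flat on the bench outside the tray. The tiles are brittle: take them by their black ribs and grip and press only gently (at most some 40 N on each finger), and leave the glassware where it stands.

Things in the scene. Friction and masses are not known exactly. Their poses are not given: they have to be found in the camera images.
- tray: fixed tray, aluminium frame 153 mm square outside, 141 inside; rim 16 mm, floor 4 mm above bench. Origin: centre of underside, z up. 5 x 5 grid of 28 mm squares along its x, y; those centred at x -28, y -56 and -28 mm are filled to the rim by a key block with two screw heads. The six tile types fill the rest in one way only; they go straight down, in any order.
- tee: loose yellow tile, T of 4 squares, 28 mm less 1 mm at edges; 12 thick, 50-100 g, lower edges bevelled. Black rib 24 long, 10 thick, from 12 to 36 mm above underside, along tile x. Origin: underside, below mid rib; z up. Squares centred at x, y mm (-21, 0), (7, -28), (7, 0), (7, 28). Seats with origin on seat_tee, axes along tray's, only this way
- tee_in: yellow tile exactly like tee, already seated in the tray at the start; in many starts it is absent (then None from the start), and the tray's place for that type is empty
- seat_tee (a point): point fixed to the tray, on the recess floor, where the origin of the yellow tile belongs (tray x 49, y -28 mm); axes are the tray's
- zed: loose blue tile, zigzag of 4 squares (mirror of green), 28 mm less 1 mm at edges; 12 thick, 50-100 g, lower edges bevelled. Black rib 24 long, 10 thick, from 12 to 36 mm above underside, along tile x. Origin: underside, below mid rib; z up. Squares centred at x, y mm (-14, -28), (-14, 0), (14, 0), (14, 28). Seats with origin on seat_zed, axes along tray's, or half a turn off
- zed_in: blue tile exactly like zed, already seated in the tray at the start; in many starts it is absent (then None from the start), and the tray's place for that type is empty
- seat_zed (a point): point fixed to the tray, on the recess floor, where the origin of the blue tile belongs (tray x 42, y 28 mm); axes are the tray's
- ell: loose red tile, L of 4 squares (mirror of white), 28 mm less 1 mm at edges; 12 thick, 50-100 g, lower edges bevelled. Black rib 24 long, 10 thick, from 12 to 36 mm above underside, along tile y. Origin: underside, below mid rib; z up. Squares centred at x, y mm (0, -21), (0, 7), (0, 35), (28, -21). Seats with origin on seat_ell, axes along tray's, only this way
- ell_in: red tile exactly like ell, already seated in the tray at the start; in many starts it is absent (then None from the start), and the tray's place for that type is empty
- seat_ell (a point): point fixed to the tray, on the recess floor, where the origin of the red tile belongs (tray x 0, y -35 mm); axes are the tray's
- ess: loose green tile, zigzag of 4 squares (mirror of blue), 28 mm less 1 mm at edges; 12 thick, 50-100 g, lower edges bevelled. Black rib 24 long, 10 thick, from 12 to 36 mm above underside, along tile y. Origin: underside, below mid rib; z up. Squares centred at x, y mm (-28, -14), (0, -14), (0, 14), (28, 14). Seats with origin on seat_ess, axes along tray's, or half a turn off
- ess_in: green tile exactly like ess, already seated in the tray at the start; in many starts it is absent (then None from the start), and the tray's place for that type is empty
- seat_ess (a point): point fixed to the tray, on the recess floor, where the origin of the green tile belongs (tray x 0, y 42 mm); axes are the tray's
- jay: loose white tile, L of 4 squares (mirror of red), 28 mm less 1 mm at edges; 12 thick, 50-100 g, lower edges bevelled. Black rib 24 long, 10 thick, from 12 to 36 mm above underside, along tile y. Origin: underside, below mid rib; z up. Squares centred at x, y mm (0, -35), (0, -7), (0, 21), (28, 21). Seats with origin on seat_jay, axes along tray's, only this way
- jay_in: white tile exactly like jay, already seated in the tray at the start; in many starts it is absent (then None from the start), and the tray's place for that type is empty
- seat_jay (a point): point fixed to the tray, on the recess floor, where the origin of the white tile belongs (tray x -56, y -21 mm); axes are the tray's
- corner: loose orange tile, corner of 3 squares, 28 mm less 1 mm at edges; 12 thick, 50-100 g, lower edges bevelled. Black rib 24 long, 10 thick, from 12 to 36 mm above underside, along tile y. Origin: underside, below mid rib; z up. Squares centred at x, y mm (0, -21), (0, 7), (28, 7). Seats with origin on seat_corner, axes along tray's, only this way
- corner_in: orange tile exactly like corner, already seated in the tray at the start; in many starts it is absent (then None from the start), and the tray's place for that type is empty
- seat_corner (a point): point fixed to the tray, on the recess floor, where the origin of the orange tile belongs (tray x -56, y 49 mm); axes are the tray's
- beaker: small clear glass beaker, 46 mm wide, 58 mm high; bystander, origin at its foot
- vial_black: glass vial with black cap, 23 mm wide, 56 mm high; bystander, origin at its foot
- vial_white: glass vial with white cap, 27 mm wide, 65 mm high; bystander, origin at its foot. It stands below the fixed spectrometer, whose front is at about x 0.61 m and whose glazed hood (y -0.30 to 0.08 m) stands out to about x 0.56 m from 0.3 m above the bench: keep wrist and forearm clear, and carry tiles across some 0.43 m from the base axis

How it is judged:
At the end, for the whole second after the job is handed in: Every type in its place: origin within 5 mm of its seat, underside within 2 mm of the floor, tilt < 0.04 rad, x axis within 0.09 rad of the tray's, at rest; tiles first in the tray still so. Loose duplicates flat on the bench (tilt < 0.1), over 100 mm from the tray's centre (((horizontal distance between tee and seat_tee below 0.005 m and z of tee in the frame of seat_tee below 0.002 m and angle between tee's own z axis and vertical below 0.04 rad and angle between the x axis of tee and the x axis of tray, either way round below 0.09 rad and linear speed of tee below 0.02 m/s) or (horizontal distance between tee_in and seat_tee below 0.005 m and z of tee_in in the frame of seat_tee below 0.002 m and angle between tee_in's own z axis and vertical below 0.04 rad and angle between the x axis of tee_in and the x axis of tray, either way round below 0.09 rad and linear speed of tee_in below 0.02 m/s)) and horizontal distance between tee_in and seat_tee below 0.005 m and z of tee_in in the frame of seat_tee below 0.002 m and angle between each of tee_in, zed_in, ell_in, ess_in, jay_in, corner_in's own z axis and vertical below 0.04 rad and angle between the x axis of each of tee_in, zed_in, ell_in, ess_in, jay_in, corner_in and the x axis of tray, either way round below 0.09 rad and linear speed of each of tee_in, zed_in, ell_in, ess_in, jay_in, corner_in below 0.02 m/s and ((horizontal distance between tee and seat_tee below 0.005 m and z of tee in the frame of seat_tee below 0.002 m and angle between tee's own z axis and vertical below 0.04 rad and angle between the x axis of tee and the x axis of tray, either way round below 0.09 rad and linear speed of tee below 0.02 m/s) or (height (world z) of tee below 0.004 m and angle between tee's own z axis and vertical below 0.1 rad and horizontal distance between tee and tray above 0.1 m and linear speed of tee below 0.02 m/s)) and ((horizontal distance between zed and seat_zed below 0.005 m and z of zed in the frame of seat_zed below 0.002 m and angle between zed's own z axis and vertical below 0.04 rad and angle between the x axis of zed and the x axis of tray, either way round below 0.09 rad and linear speed of zed below 0.02 m/s) or (horizontal distance between zed_in and seat_zed below 0.005 m and z of zed_in in the frame of seat_zed below 0.002 m and angle between zed_in's own z axis and vertical below 0.04 rad and angle between the x axis of zed_in and the x axis of tray, either way round below 0.09 rad and linear speed of zed_in below 0.02 m/s)) and horizontal distance between zed_in and seat_zed below 0.005 m and z of zed_in in the frame of seat_zed below 0.002 m and ((horizontal distance between zed and seat_zed below 0.005 m and z of zed in the frame of seat_zed below 0.002 m and angle between zed's own z axis and vertical below 0.04 rad and angle between the x axis of zed and the x axis of tray, either way round below 0.09 rad and linear speed of zed below 0.02 m/s) or (height (world z) of zed below 0.004 m and angle between zed's own z axis and vertical below 0.1 rad and horizontal distance between zed and tray above 0.1 m and linear speed of zed below 0.02 m/s)) and ((horizontal distance between ell and seat_ell below 0.005 m and z of ell in the frame of seat_ell below 0.002 m and angle between ell's own z axis and vertical below 0.04 rad and angle between the x axis of ell and the x axis of tray, either way round below 0.09 rad and linear speed of ell below 0.02 m/s) or (horizontal distance between ell_in and seat_ell below 0.005 m and z of ell_in in the frame of seat_ell below 0.002 m and angle between ell_in's own z axis and vertical below 0.04 rad and angle between the x axis of ell_in and the x axis of tray, either way round below 0.09 rad and linear speed of ell_in below 0.02 m/s)) and horizontal distance between ell_in and seat_ell below 0.005 m and z of ell_in in the frame of seat_ell below 0.002 m and ((horizontal distance between ell and seat_ell below 0.005 m and z of ell in the frame of seat_ell below 0.002 m and angle between ell's own z axis and vertical below 0.04 rad and angle between the x axis of ell and the x axis of tray, either way round below 0.09 rad and linear speed of ell below 0.02 m/s) or (height (world z) of ell below 0.004 m and angle between ell's own z axis and vertical below 0.1 rad and horizontal distance between ell and tray above 0.1 m and linear speed of ell below 0.02 m/s)) and ((horizontal distance between ess and seat_ess below 0.005 m and z of ess in the frame of seat_ess below 0.002 m and angle between ess's own z axis and vertical below 0.04 rad and angle between the x axis of ess and the x axis of tray, either way round below 0.09 rad and linear speed of ess below 0.02 m/s) or (horizontal distance between ess_in and seat_ess below 0.005 m and z of ess_in in the frame of seat_ess below 0.002 m and angle between ess_in's own z axis and vertical below 0.04 rad and angle between the x axis of ess_in and the x axis of tray, either way round below 0.09 rad and linear speed of ess_in below 0.02 m/s)) and horizontal distance between ess_in and seat_ess below 0.005 m and z of ess_in in the frame of seat_ess below 0.002 m and ((horizontal distance between ess and seat_ess below 0.005 m and z of ess in the frame of seat_ess below 0.002 m and angle between ess's own z axis and vertical below 0.04 rad and angle between the x axis of ess and the x axis of tray, either way round below 0.09 rad and linear speed of ess below 0.02 m/s) or (height (world z) of ess below 0.004 m and angle between ess's own z axis and vertical below 0.1 rad and horizontal distance between ess and tray above 0.1 m and linear speed of ess below 0.02 m/s)) and ((horizontal distance between jay and seat_jay below 0.005 m and z of jay in the frame of seat_jay below 0.002 m and angle between jay's own z axis and vertical below 0.04 rad and angle between the x axis of jay and the x axis of tray, either way round below 0.09 rad and linear speed of jay below 0.02 m/s) or (horizontal distance between jay_in and seat_jay below 0.005 m and z of jay_in in the frame of seat_jay below 0.002 m and angle between jay_in's own z axis and vertical below 0.04 rad and angle between the x axis of jay_in and the x axis of tray, either way round below 0.09 rad and linear speed of jay_in below 0.02 m/s)) and horizontal distance between jay_in and seat_jay below 0.005 m and z of jay_in in the frame of seat_jay below 0.002 m and ((horizontal distance between jay and seat_jay below 0.005 m and z of jay in the frame of seat_jay below 0.002 m and angle between jay's own z axis and vertical below 0.04 rad and angle between the x axis of jay and the x axis of tray, either way round below 0.09 rad and linear speed of jay below 0.02 m/s) or (height (world z) of jay below 0.004 m and angle between jay's own z axis and vertical below 0.1 rad and horizontal distance between jay and tray above 0.1 m and linear speed of jay below 0.02 m/s)) and ((horizontal distance between corner and seat_corner below 0.005 m and z of corner in the frame of seat_corner below 0.002 m and angle between corner's own z axis and vertical below 0.04 rad and angle between the x axis of corner and the x axis of tray, either way round below 0.09 rad and linear speed of corner below 0.02 m/s) or (horizontal distance between corner_in and seat_corner below 0.005 m and z of corner_in in the frame of seat_corner below 0.002 m and angle between corner_in's own z axis and vertical below 0.04 rad and angle between the x axis of corner_in and the x axis of tray, either way round below 0.09 rad and linear speed of corner_in below 0.02 m/s)) and horizontal distance between corner_in and seat_corner below 0.005 m and z of corner_in in the frame of seat_corner below 0.002 m and ((horizontal distance between corner and seat_corner below 0.005 m and z of corner in the frame of seat_corner below 0.002 m and angle between corner's own z axis and vertical below 0.04 rad and angle between the x axis of corner and the x axis of tray, either way round below 0.09 rad and linear speed of corner below 0.02 m/s) or (height (world z) of corner below 0.004 m and angle between corner's own z axis and vertical below 0.1 rad and horizontal distance between corner and tray above 0.1 m and linear speed of corner below 0.02 m/s))); the robot touches nothing.
It fails at once if the fingers press on a tile with more than 110 N (both together) (contact force between the fingers and tee above 110 N or contact force between the fingers and tee_in above 110 N or contact force between the fingers and zed above 110 N or contact force between the fingers and zed_in above 110 N or contact force between the fingers and ell above 110 N or contact force between the fingers and ell_in above 110 N or contact force between the fingers and ess above 110 N or contact force between the fingers and ess_in above 110 N or contact force between the fingers and jay above 110 N or contact force between the fingers and jay_in above 110 N or contact force between the fingers and corner above 110 N or contact force between the fingers and corner_in above 110 N).
It fails at once if the beaker or a vial is pushed more than 30 mm away or knocked over (distance of any of beaker, vial_black, vial_white from where it was at the start of the episode above 0.03 m or angle between any of beaker, vial_black, vial_white's own z axis and vertical above 0.5 rad).
Of tee_in, zed_in, ell_in, ess_in, jay_in, corner_in only 1 to 2 are there at a start; the rules pass over those that are not, and their reading is None.
At some moment in a run one of tee, zed, ell, ess, jay, corner may be knocked a few centimetres aside while the robot is not near it.
Once in a run the grip may slacken for a moment while it holds something.
It also fails if it takes over 210 s, if anything falls off the work surface, if the arm or the gripper's body presses on something with over 40 N, if the wrist force passes 120 N, or if a joint passes its speed limit or range.

ROBOT

A 6-joint arm with a two-finger parallel gripper is mounted at the origin on a cart in front of the work surface, level with it; the furniture and walls round the work are solid. World frame = base frame: x ahead of the robot, y to its left, z up, the work surface at z = 0. Lengths are in m, angles in rad, forces in N, time in s.
With the tool pointing down it reaches from about 0.35 to 0.975 m from the base axis. Payload 7.1 kg.
Tool frame: the origin (TCP) lies at the very end of the fingers, on their centre line; the grasp point (between the pads) lies bot.hold_point_z behind it (bot.hold_point_z is the distance from the TCP to the grasp point, in m); z points along the fingers, y is the line along which they close (so a half turn about z gives the same grasp; the last joint's range is limited). The gripper opens to 88 mm and grips with 3 to 60 N. Pads are 20 mm wide; open, the fingers measure 115 mm over their backs; the gripper's body (75 mm by 178 mm) begins 61 mm behind the grasp point.
Start: joints at [1.286, 0.423, 1.63, -0, 1.089, -0.019], TCP at [0.164, 0.603, 0.223] pointing down, gripper open.
Joint ranges: [-3, 3], [-0.9, 2.11], [0.09, 2.58], [-1.31, 4.45], [0.11, 2.69], [-2.54, 2.54]. Speed limits (rad/s): [2.39, 2.39, 3.01, 3.14, 3.14, 3.14].

INTERFACE

Orientations are given as a rotation vector (axis times angle).
In Python, from bench import bot gives the robot as it stands. The module is installed in compiled form; this text tells all that it offers.
- The arm moves only by the tool crank_tcp, called after "Call:" as a command line: name --argument value ..., lists and objects as JSON in quotes. Schema: {"type":"object","properties":{"steps":{"type":"array","items":{"type":"number"},"minItems":7,"maxItems":140},"grip_force":{"type":"number"},"only":{"type":"string"},"quiet":{"type":"boolean"},"lines":{"type":"string"}},"required":["steps"],"additionalProperties":false}. steps is one flat list of numbers that holds 1 to 20 rows one after another, with no inner brackets; each row has 7 numbers: a rotation vector rx, ry, rz in parts of the range, where 1.0 means 2 rad, then dx, dy, dz in shares of the most that a row can go, 1 being 50 mm, then the opening from 0.0 (shut) to 1.0 (fully open); each row shifts and turns the commanded pose from where the row before left it, along the tool's axes as they then stand; what a row does not reach is not made up. A row lasts 1/10 s, in which the tool goes at most 0.05 m and 0.15 rad, less where a joint would pass 70% of its speed; a pose out of reach is approached as far as the arm can. The fingers move at their own pace and stop on an object; grip_force is the grip in N (left out, the last holds). Time passes only in rows, so rows that do not move let the fingers close. The tool returns the time, the measured TCP pose, the force, the opening and the grip force at its end. only (a regular expression) keeps the lines of the reply that match it, lines (a string "A,B") keeps lines A to B, and quiet returns only ok. Input that does not fit is refused with a message, and nothing moves.
- bot.get_state(): the state, without advancing time (a new reading comes with each control period).
- bot.get_image(name): name is "side" or "top" or "wrist"; returns a dict with "frame" (384x512x3 uint8, red, green, blue), "range_z" (384x512 float32, m along the optical axis (not along the pixel's ray), 0 where there is no reading), "fx", "fy", "cx", "cy" (pixels), "D" ([k1, k2, p1, p2, k3] as OpenCV has them; the pictures are not rectified), "cam_to_world" (4x4, takes a point from camera to world coordinates); the wrist camera has in their place "tool_from_camera" (4x4, takes a point from camera to tool coordinates, whose origin is the TCP and whose axes are the flange's). Camera axes: x right, y up, looking along -z (the intrinsics and any distortion apply to the point x, -y, -z); pixel columns grow to the right and rows downward; lengths in m; the calibration is good to about 2 mm. A picture is of the moment at which its call begins: read the wrist's pose just before it.
- bot.job_done(): hands the job in; it is judged then, once.
The state is a dict: "clock": time; "joint_pos": joint angles; "joint_velocities": joint speeds; "effort": joint torques, N m; "eef_pos": TCP position; "eef_rot": TCP orientation; "ft_force": force on the tool from outside, world axes, zero at the start; "moment": the same for the moment, N m; "finger_gap": opening from 0.0 (shut) to 1.0 (fully open); "finger_force": force on a finger pad.
Only numpy, scipy, OpenCV 4.12 (cv2) and the standard library are available. Lean on these libraries where they do the work, as an engineer would, in place of code of your own. Each camera call takes 0.05 s, during which the arm holds its last target. There are 200 camera calls.

## Working session

There is one attempt and no reset: what is moved stays moved. The work goes in short steps, Python scripts to look and compute and a tool call to move; the robot and the scene stay as the last step left them, time stands still between calls to the robot, and variables do not carry over. Pictures are saved under pics/ and viewed, at most 14 in all, crops included, and the job is handed in when it is done.

```bash
mkdir -p pics
```

Run:
```python
from bench import bot
import cv2,numpy as np
s=bot.get_state();print(s,bot.hold_point_z)
for n in("top","side","wrist"):
    m=bot.get_image(n);cv2.imwrite(f"pics/{n}0.png",m["frame"][:,:,::-1])
    np.savez(f"{n}0.npz",**m)
    print(n,m["fx"],m["fy"],m["cx"],m["cy"],m["D"]);print(np.round(m.get("cam_to_world",m.get("tool_from_camera")),4))
```

```text
{'clock': 0.0, 'joint_pos': array([ 1.28596788e+00,  4.23837790e-01,  1.63067162e+00,  1.94199376e-05,
        1.08858456e+00, -1.89803575e-02]), 'joint_velocities': array([-0.00201277,  0.00153151, -0.00080663,  0.00041568, -0.00128068,
        0.00081508]), 'effort': array([ 1.37778756e-03, -5.44634950e+01, -2.73659045e+01,  6.43278728e-02,
        2.28077034e-02, -9.29457838e-05]), 'eef_pos': array([0.16401028, 0.6025336 , 0.22191082]), 'eef_rot': array([-4.16346127e-01, -3.11363465e+00,  2.32682169e-03]), 'ft_force': array([-0.05712026,  0.46332446, -0.4443694 ]), 'moment': array([-0.05437502, -0.0001262 , -0.00157399]), 'finger_force': 0.0, 'finger_gap': 0.9980718580138397} 0.0187
top 396.15183091007634 396.15183091007634 256.31258472547955 192.12193564052606 [-0.00430488  0.          0.          0.          0.        ]
[[-0.0672  0.9765 -0.2048  0.3019]
 [-0.9977 -0.0663  0.0111  0.0546]
 [-0.0027  0.2051  0.9787  1.2971]
 [ 0.      0.      0.      1.    ]]
side 359.3097679984306 359.3097679984306 257.8971256372903 188.84961262121047 [-0.08985485  0.          0.          0.          0.        ]
[[ 0.9884  0.1115 -0.1027  0.4396]
 [-0.1502  0.628  -0.7636 -0.7859]
 [-0.0207  0.7702  0.6375  0.7574]
 [ 0.      0.      0.      1.    ]]
wrist 286.9886402943692 286.9886402943692 251.1863914584362 191.65816592024655 [0.00187161 0.         0.         0.         0.        ]
[[ 1.700e-03  9.568e-01  2.907e-01  8.030e-02]
 [ 1.000e+00 -1.400e-03 -1.300e-03  4.000e-04]
 [-8.000e-04  2.907e-01 -9.568e-01 -1.606e-01]
 [ 0.000e+00  0.000e+00  0.000e+00  1.000e+00]]
```

View pics/top0.png

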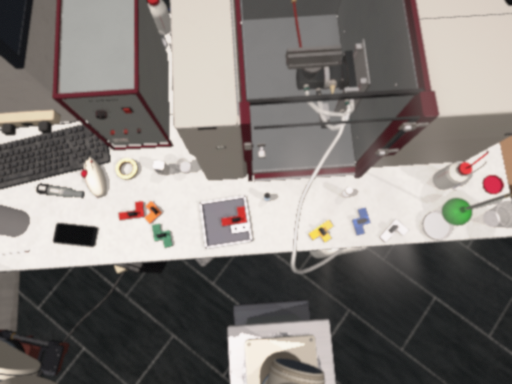

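View pics/side0.png

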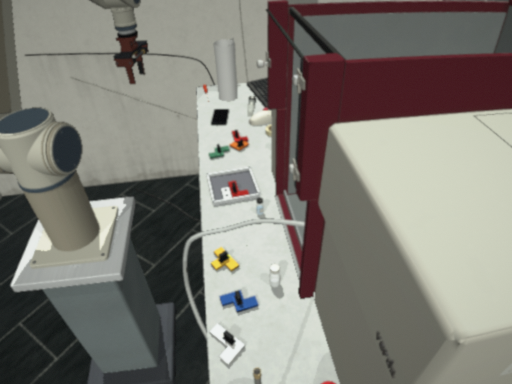

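The top view shows the tray at (227,220) with a red tile already in it and the key block at (239,228). Loose red (132,211), orange (153,212) and green (162,235) lie on the left; yellow (320,231), blue (361,221) and white (393,230) on the right. Glassware is at about (268,196), (348,191) and (180,166), and a cable crosses at about x=300.

Create h.py:
```python
import numpy as np,cv2
from scipy.spatial.transform import Rotation as R
# tile: squares, bounding-rect centre, rib axis(0=x,1=y), seat in tray
SQ=dict(tee=[(-21,0),(7,-28),(7,0),(7,28)],zed=[(-14,-28),(-14,0),(14,0),(14,28)],ell=[(0,-21),(0,7),(0,35),(28,-21)],
 ess=[(-28,-14),(0,-14),(0,14),(28,14)],jay=[(0,-35),(0,-7),(0,21),(28,21)],corner=[(0,-21),(0,7),(28,7)])
SEAT=dict(tee=(49,-28),zed=(42,28),ell=(0,-35),ess=(0,42),jay=(-56,-21),corner=(-56,49))
RIB=dict(tee=0,zed=0,ell=1,ess=1,jay=1,corner=1)
def snap(n,save=None):
    from bench import bot
    s=bot.get_state();m=bot.get_image(n);m["s"]=s
    T=np.eye(4);T[:3,:3]=R.from_rotvec(s["eef_rot"]).as_matrix();T[:3,3]=s["eef_pos"]
    m["C"]=m["cam_to_world"] if "cam_to_world" in m else T@m["tool_from_camera"]
    if save: cv2.imwrite(f"pics/{save}.png",m["frame"][:,:,::-1])
    return m
def rays(m,px):
    K=np.array([[m["fx"],0,m["cx"]],[0,m["fy"],m["cy"]],[0,0,1.]])
    u=cv2.undistortPoints(np.asarray(px,float).reshape(-1,1,2),K,np.asarray(m["D"],float)).reshape(-1,2)
    return np.c_[u[:,0],-u[:,1],-np.ones(len(u))]
def plane(m,px,z):
    C=m["C"];d=rays(m,px)@C[:3,:3].T;o=C[:3,3]
    return o+d*((z-o[2])/d[:,2])[:,None]
def cloud(m):
    h,w=m["range_z"].shape;g=np.stack(np.meshgrid(np.arange(w),np.arange(h)),-1).reshape(-1,2)
    C=m["C"];p=(rays(m,g)*m["range_z"].reshape(-1,1))@C[:3,:3].T+C[:3,3]
    p[m["range_z"].ravel()==0]=np.nan
    return p.reshape(h,w,3)
def colour(m,n):
    h=cv2.cvtColor(m["frame"],cv2.COLOR_RGB2HSV);H,S,V=[h[...,i].astype(int) for i in range(3)]
    return {"tee":(abs(H-25)<6)&(S>130),"zed":(abs(H-112)<10)&(S>110),"ell":((H<6)|(H>174))&(S>150)&(V>90),"ess":(abs(H-75)<15)&(S>100),
      "jay":(S<40)&(V>140),"corner":(abs(H-12)<6)&(S>150),"black":(V<60)}[n]
def meet(m1,p1,m2,p2):
    "nearest point of two rays and their gap"
    o1,o2=m1["C"][:3,3],m2["C"][:3,3];a=m1["C"][:3,:3]@rays(m1,[p1])[0];b=m2["C"][:3,:3]@rays(m2,[p2])[0]
    t=np.linalg.lstsq(np.c_[a,-b],o2-o1,rcond=None)[0];q,r=o1+a*t[0],o2+b*t[1];return (q+r)/2,np.linalg.norm(q-r)
```

Run:
```python
from h import *
m=dict(np.load("top0.npz"));m["C"]=m["cam_to_world"];s=dict(np.load("side0.npz"));s["C"]=s["cam_to_world"]
P=cloud(m)
box=(P[...,0]>.2)&(P[...,0]<.62)&(abs(P[...,1])<.6)
print("bench z",np.nanmedian(P[box][:,2]),np.nanpercentile(P[box][:,2],[5,25,75]))
for n in SQ:
    k=colour(m,n)&box&(P[...,2]>.006)&(P[...,2]<.02)
    c,l,st,ce=cv2.connectedComponentsWithStats(k.astype(np.uint8))
    for i in range(1,c):
        if st[i,4]>25: print(n,st[i,4],ce[i].round(),plane(m,[ce[i]],.012)[0].round(3),np.nanmedian(P[l==i][:,2]).round(4))
for (u,v) in [(268,196),(348,191),(180,166),(202,203),(248,197),(252,240),(207,247)]:
    print((u,v),plane(m,[(u,v)],.016)[0].round(3),P[v,u].round(3))
# cable height
for v in range(130,275,12):
    r=P[v,285:330,2];i=np.nanargmax(r)+285;print("cable",v,i,P[v,i].round(3))
```

```text
bench z 0.0009885214981008028 [-0.75364113 -0.0037164   0.01902356]
tee 114 [319. 233.] [ 0.422 -0.154  0.012] 0.0117
ell 151 [134. 211.] [0.534 0.445 0.012] 0.0128
ell 148 [235. 217.] [0.491 0.114 0.012] 0.0161
jay 32 [437. 183.] [ 0.561 -0.561  0.012] 0.015
jay 48 [101. 193.] [0.602 0.555 0.012] 0.015
jay 344 [241. 225.] [0.465 0.097 0.012] 0.0154
jay 27 [224. 200.] [0.551 0.149 0.012] 0.0119
jay 191 [209. 229.] [0.458 0.202 0.012] 0.0148
jay 26 [214. 203.] [0.545 0.181 0.012] 0.0127
jay 29 [215. 211.] [0.517 0.18  0.012] 0.0078
jay 29 [212. 217.] [0.496 0.19  0.012] 0.0068
jay 43 [426. 222.] [ 0.433 -0.504  0.012] 0.0171
jay 32 [441. 222.] [ 0.432 -0.554  0.012] 0.0188
jay 247 [394. 231.] [ 0.413 -0.396  0.012] 0.0114
jay 44 [447. 231.] [ 0.401 -0.57   0.012] 0.0185
jay 28 [217. 233.] [0.444 0.178 0.012] 0.0073
jay 40 [431. 235.] [ 0.392 -0.514  0.012] 0.0179
jay 32 [293. 256.] [ 0.354 -0.064  0.012] 0.0125
corner 111 [152. 213.] [0.525 0.386 0.012] 0.0126
(268, 196) [0.554 0.002 0.016] [0.546 0.004 0.059]
(348, 191) [ 0.553 -0.263  0.016] [ 0.544 -0.251  0.064]
(180, 166) [0.677 0.289 0.016] [0.675 0.288 0.022]
(202, 203) [0.546 0.221 0.016] [0.545 0.22  0.019]
(248, 197) [0.555 0.068 0.016] [0.559 0.069 0.001]
(252, 240) [0.414 0.064 0.016] [ 0.415  0.065 -0.003]
(207, 247) [0.401 0.21  0.016] [0.401 0.21  0.016]
cable 130 286 [ 0.775 -0.075  0.028]
cable 142 285 [ 0.731 -0.067  0.032]
cable 154 325 [ 0.653 -0.179  0.123]
cable 166 321 [ 0.618 -0.164  0.116]
cable 178 314 [ 0.585 -0.141  0.101]
cable 190 307 [ 0.55  -0.117  0.091]
cable 202 302 [ 0.516 -0.1    0.079]
cable 214 299 [ 0.481 -0.089  0.061]
cable 226 295 [ 0.446 -0.075  0.046]
cable 238 294 [ 0.409 -0.069  0.034]
cable 250 294 [ 0.372 -0.067  0.027]
cable 262 292 [ 0.336 -0.059  0.001]
cable 274 310 [ 0.29  -0.21  -0.737]
```

The rows are not in the units I measure in: shifts go in shares of 50 mm and turns go in shares of 2 rad. I convert before sending: -0.0387 m is -0.774, -0.0128 m is -0.256, -0.1327 rad / 2 = -0.0664.

Call:
crank_tcp --steps '[0, 0, 0, -0.774, -0.256, 0.2, 1, 0, 0, 0, -0.774, -0.256, 0.2, 1, 0, 0, 0, -0.774, -0.256, 0.2, 1, 0, 0, 0, -0.774, -0.256, 0.2, 1, 0, 0, 0, -0.774, -0.256, 0.2, 1, 0, 0, 0, -0.774, -0.256, 0.2, 1, 0, 0, 0, -0.774, -0.256, 0.2, 1, 0, 0, 0, -0.774, -0.256, 0.2, 1, 0, 0, 0, -0.774, -0.256, 0.2, 1, 0, 0, -0.0664, 0, 0, 0, 1, 0, 0, -0.0664, 0, 0, 0, 1, 0, 0, 0, 0, 0, 0, 1, 0, 0, 0, 0, 0, 0, 1]' --grip_force 25

```text
clock: 1.45
eef_pos: [0.4698, 0.4004, 0.1325]
eef_rot: [-0.006, -3.141, 0.0]
ft_force: [-0.1, -0.2, 0.0]
finger_gap: 1.0
finger_force: 0.0
```

Add to h.py:
```python
def boundary(m,n,near=None,rad=.06,zr=(.008,.0165),z=.012):
    "colour mask of top face by depth band; contour cast onto plane z"
    P=cloud(m);k=colour(m,n)&(P[...,2]>zr[0])&(P[...,2]<zr[1])
    if near is not None: k&=np.hypot(P[...,0]-near[0],P[...,1]-near[1])<rad
    c,l,st,ce=cv2.connectedComponentsWithStats(k.astype(np.uint8))
    if c<2: return None
    # pieces cut apart by the rib belong together
    keep=[i for i in range(1,c) if st[i,4]>.08*st[1:,4].max()] if near is not None else [1+np.argmax(st[1:,4])]
    return np.isin(l,keep)
def tile(m,n,near=None,z=.012,zr=(.008,.0165),rad=.06):
    k=boundary(m,n,near,rad,zr,z)
    if k is None: return None
    v,u=np.nonzero(k);q=plane(m,np.c_[u,v],z)[:,:2]*1000
    (cx,cy),(w,h),a=cv2.minAreaRect(q.astype(np.float32))
    S=np.array(SQ[n],float);lo,hi=S.min(0)-13.5,S.max(0)+13.5;c0=(lo+hi)/2;ext=hi-lo
    # quarter turn from side lengths and where the area's centroid lies
    best=None
    for j in range(4):
        t=np.radians(a+90*j);e=np.array([w,h]) if j%2==0 else np.array([h,w])
        M=np.array([[np.cos(t),-np.sin(t)],[np.sin(t),np.cos(t)]]);o=np.array([cx,cy])-M@c0
        d=(q-o)@M  # in tile frame
        out=(abs(d[:,None]-S[None]).max(2).min(1)>16).mean()
        sc=out+abs(e-ext).sum()/100
        if best is None or sc<best[0]-1e-3: best=(sc,o/1000,t,e,out)
    sc,o,t,e,out=best
    t=(t+np.pi)%(2*np.pi)-np.pi
    return dict(o=o,t=t,size=e,out=round(out,3),z=np.nanmedian(cloud(m)[k][:,2]),px=(u.mean(),v.mean()))
def rib(m,near,zr=(.028,.045),z=.036,rad=.03):
    P=cloud(m);k=(cv2.cvtColor(m["frame"],cv2.COLOR_RGB2HSV)[...,2]<90)&(P[...,2]>zr[0])&(P[...,2]<zr[1])&(np.hypot(P[...,0]-near[0],P[...,1]-near[1])<rad)
    if k.sum()<20: return None
    v,u=np.nonzero(k);q=plane(m,np.c_[u,v],z)[:,:2]*1000;(cx,cy),e,a=cv2.minAreaRect(q.astype(np.float32))
    b=a if e[0]>e[1] else a+90
    return dict(o=np.array([cx,cy])/1000,size=sorted(e),t=np.radians((b+90)%180-90),z=np.nanmedian(P[k][:,2]),px=(u.mean(),v.mean()))
def show(d):
    print({k:(np.round(x,4).tolist() if isinstance(x,(np.ndarray,float,list,tuple,np.floating)) else x) for k,x in d.items()}) if d else print(None)
def go(x,y,ty):
    "row sums in tool axes to bring TCP to world x,y with tool y at angle ty (shift first, then turn)"
    from bench import bot
    s=bot.get_state();M=R.from_rotvec(s["eef_rot"]).as_matrix();th=np.arctan2(M[1,1],M[0,1])
    d=M.T@np.array([x-s["eef_pos"][0],y-s["eef_pos"][1],0]);rz=-((ty-th+np.pi)%(2*np.pi)-np.pi)
    print("shift",d.round(4),"rz",round(rz,4),"TCP",s["eef_pos"].round(4),"th",round(th,4),"tilt",M[2,:2].round(4),"clock",round(s["clock"],1))
```

Run:
```python
from h import *
m=snap("wrist","w1");P=cloud(m)
print(m["s"]["eef_pos"],m["s"]["eef_rot"],m["s"]["clock"])
for n,c in dict(ell=(.534,.445),corner=(.525,.386),ess=(.465,.36)).items():
    d=tile(m,n,c);print(n);show(d)
    if d: show(rib(m,d["o"]))
```

```text
[0.4697947  0.40039883 0.13254004] [-5.98603858e-03 -3.14134643e+00  2.81280612e-04] 1.45
ell
{'o': [0.5225, 0.4418], 't': 0.056, 'size': [51.5864, 64.316], 'out': 0.053, 'z': 0.0104, 'px': [286.014, 242.1162]}
{'o': [0.5204, 0.4489], 'size': [12.0757, 22.8399], 't': -1.5357, 'z': 0.0338, 'px': [299.4648, 242.5156]}
corner
{'o': [0.5285, 0.379], 't': 2.266, 'size': [52.4156, 52.9435], 'out': 0.0, 'z': 0.0102, 'px': [242.035, 231.7682]}
{'o': [0.5275, 0.3795], 'size': [11.2792, 24.1081], 't': 0.7132, 'z': 0.0338, 'px': [229.4256, 248.9215]}
ess
None
```

View pics/w1.png

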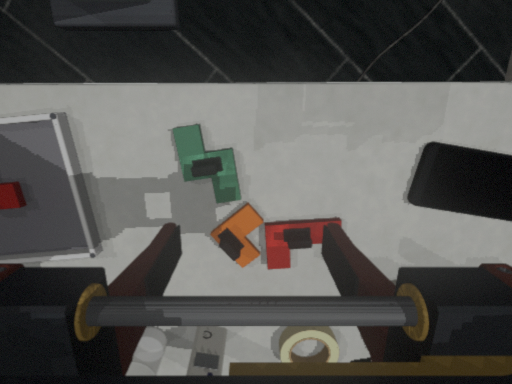

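The wrist view shows green with its rib at (206,168), orange with its rib at (231,243), red (the duplicate) with its rib at (298,238), and the tray edge at the left. Green's hue mask needs fixing. Then I'll check the bench height.

Run:
```python
from h import *
m=snap("wrist");P=cloud(m);np.savez("w2.npz",**{k:m[k] for k in("frame","range_z","fx","fy","cx","cy","D","C")})
hsv=cv2.cvtColor(m["frame"],cv2.COLOR_RGB2HSV)
print("green hsv",hsv[185,228],hsv[135,188],P[185,228],P[135,188]);print("bench",P[110,100],P[120,330],P[290,240])
print("orange",hsv[255,245]);print("rim",P[180,73],P[117,40])
```

```bash
sed -i 's/(abs(H-75)<15)&(S>100)/(abs(H-78)<18)\&(S>70)/' h.py
```

Run:
```python
from h import *
m=dict(np.load("w2.npz"))
d=tile(m,"ess",(.46,.37),rad=.1);show(d);show(rib(m,d["o"]))
t=dict(np.load("top0.npz"));t["C"]=t["cam_to_world"]
for n,c in dict(corner=(.527,.379),ess=d["o"]).items():
    a=rib(m,c);b=rib(t,c)
    if b: print(n,"triangulated rib top",meet(m,a["px"],t,b["px"]))
```

```text
green hsv [ 71  87 108] [ 72  82 109] [0.46853644 0.37753564 0.0097388 ] [0.41784379 0.34008876 0.01077758]
bench [ 0.39465991  0.2517086  -0.00258208] [ 0.40462418  0.48040438 -0.00284666] [ 0.60243071  0.38770228 -0.00179519]
orange [ 12 176 164]
rim [0.46171681 0.22294974 0.01456606] [0.40065246 0.20278772 0.01403268]
{'o': [0.447, 0.3576], 't': 0.144, 'size': [79.4344, 52.6433], 'out': 0.0, 'z': 0.0104, 'px': [204.722, 159.6969]}
{'o': [0.4465, 0.3583], 'size': [10.5136, 24.307], 't': -1.4186, 'z': 0.034, 'px': [204.2192, 169.4897]}
ess triangulated rib top (array([0.44841424, 0.35673312, 0.02656605]), np.float64(0.0002476542277848558))
```

To row units: -0.0368 m is -0.736, -0.0043 m is -0.086.

Call:
crank_tcp --steps '[0, 0, 0, -0.06, -0.736, -0.086, 1, 0, 0, 0, -0.06, -0.736, -0.086, 1, 0, 0, 0, -0.06, -0.736, -0.086, 1, 0, 0, 0, -0.06, -0.736, -0.086, 1, 0, 0, 0, -0.06, -0.736, -0.086, 1, 0, 0, 0, -0.06, -0.736, -0.086, 1, 0, 0, 0, -0.06, -0.736, -0.086, 1, 0, 0, 0, 0, 0, 0, 1, 0, 0, 0, 0, 0, 0, 1]'

```text
clock: 2.45
eef_pos: [0.4911, 0.1426, 0.1631]
eef_rot: [0.005, 3.141, 0.001]
ft_force: [0.2, 0.5, 0.1]
finger_gap: 1.001
finger_force: 0.0
```

Run:
```python
from h import *
m=snap("wrist","t1");P=cloud(m);np.savez("t1.npz",**{k:m[k] for k in("frame","range_z","fx","fy","cx","cy","D","C")})
print(m["s"]["eef_pos"],m["s"]["eef_rot"])
```

```text
[0.49106189 0.14258279 0.16313471] [5.08344219e-03 3.14089073e+00 6.63085812e-04]
```

View pics/t1.png

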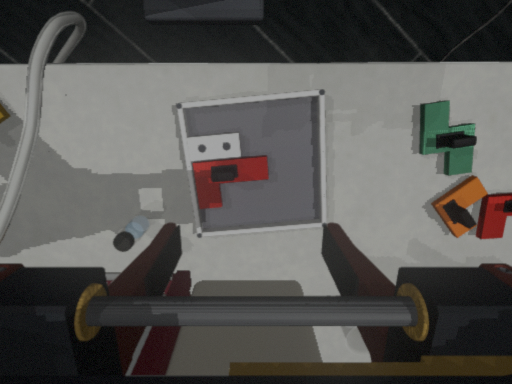

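The picture shows the whole tray, with corners at about (180,107), (322,93), (324,228) and (198,234). The key block is at (213,147) and the seated red tile's rib at (224,172). So the tray axes are close to the world axes, turned about +0.1 rad.

Add to h.py:
```python
def tray(m,c=(.48,.143),bench=0.):
    P=cloud(m);Z=P[...,2]-bench;near=np.hypot(P[...,0]-c[0],P[...,1]-c[1])<.125
    k=((Z>.0135)&(Z<.021)&near&(cv2.cvtColor(m["frame"],cv2.COLOR_RGB2HSV)[...,1]<60)).astype(np.uint8)
    n,l,st,_=cv2.connectedComponentsWithStats(k);k=(l==1+np.argmax(st[1:,4])).astype(np.uint8)
    cs,hi=cv2.findContours(k,cv2.RETR_CCOMP,cv2.CHAIN_APPROX_NONE)
    out=[]
    for f in (max(cs,key=cv2.contourArea),):
        q=plane(m,f.reshape(-1,2),.016+bench)[:,:2]*1000
        (x,y),e,a=cv2.minAreaRect(q.astype(np.float32));a=(a+45)%90-45
        # refine: fit a line to each side's points
        M=np.array([[np.cos(np.radians(a)),-np.sin(np.radians(a))],[np.sin(np.radians(a)),np.cos(np.radians(a))]])
        d=(q-[x,y])@M;L=[]
        for ax in(0,1):
            for s in(-1,1):
                b=d[(abs(d[:,ax]*s-76)<4)&(abs(d[:,1-ax])<62)]
                if len(b)>20: 
                    for _ in range(3):
                        p=np.polyfit(b[:,1-ax],b[:,ax],1);r=b[:,ax]-np.polyval(p,b[:,1-ax]);b=b[abs(r)<max(.4,2*r.std())]
                    L.append((ax,s,p[1],p[0]*(-1 if ax==0 else 1),len(b)))
        out.append((x,y,e,a,M,L))
    return out[0]
```

Run:
```python
from h import *
m=dict(np.load("t1.npz"));P=cloud(m)
b=np.nanmedian(P[200:330,350:400,2]);b2=np.nanmedian(P[75:90,120:300,2]);fl=np.nanmedian(P[110:210,280:310,2]);print("bench",b,b2,"floor",fl)
for bb in (0,b):
    x,y,e,a,M,L=tray(m,bench=bb);print(round(x,2),round(y,2),np.round(e,2),"yaw deg",round(a,3))
    for l in L: print(l[:2],np.round(l[2:],4))
r=rib(m,(.48,.11),rad=.05);show(r)
```

```text
bench 0.19293149682091326 -0.0015082150298594832 floor 0.0024854891484364094
478.01 148.6 [151.84 151.88] yaw deg 5.171
(0, -1) [-7.52421e+01 -1.40000e-03  1.17000e+02]
(0, 1) [ 7.46743e+01 -6.40000e-03  1.01000e+02]
(1, -1) [-7.4736e+01 -1.3000e-03  1.0000e+02]
(1, 1) [ 7.52173e+01 -2.50000e-03  1.02000e+02]
487.53 187.95 [ 4.67 18.11] yaw deg -5.194
{'o': [0.4807, 0.114], 'size': [11.7407, 24.3166], 't': -1.4793, 'z': 0.038, 'px': [222.7606, 175.3127]}
```

To row units: 0.03 m is 0.6, 0.012 m is 0.24, 0.15 rad / 2 = 0.075.

Call:
crank_tcp --steps '[0, 0, 0, 0.6, 0.24, 0, 1, 0, 0, 0.075, 0, 0, 0, 1, 0, 0, 0.075, 0, 0, 0, 1, 0, 0, 0.075, 0, 0, 0, 1, 0, 0, 0.075, 0, 0, 0, 1, 0, 0, 0.075, 0, 0, 0, 1, 0, 0, 0.075, 0, 0, 0, 1, 0, 0, 0.075, 0, 0, 0, 1, 0, 0, 0.075, 0, 0, 0, 1, 0, 0, 0.075, 0, 0, 0, 1, 0, 0, 0.075, 0, 0, 0, 1, 0, 0, 0.075, 0, 0, 0, 1, 0, 0, 0.075, 0, 0, 0, 1, 0, 0, 0.075, 0, 0, 0, 1, 0, 0, 0.075, 0, 0, 0, 1, 0, 0, 0.075, 0, 0, 0, 1, 0, 0, 0.075, 0, 0, 0, 1, 0, 0, 0.075, 0, 0, 0, 1, 0, 0, 0.075, 0, 0, 0, 1, 0, 0, 0.075, 0, 0, 0, 1]'

```text
clock: 4.5
eef_pos: [0.4606, 0.1564, 0.1626]
eef_rot: [-3.109, -0.449, 0.0]
ft_force: [0.5, 0.4, 0.3]
finger_gap: 1.006
finger_force: 0.0
```

Call:
crank_tcp --steps '[0, 0, 0, 0, 0, 0, 1, 0, 0, 0, 0, 0, 0, 1]'

```text
clock: 4.7
eef_pos: [0.4607, 0.1558, 0.1626]
eef_rot: [-3.107, -0.464, 0.0]
ft_force: [-0.4, 0.2, -0.3]
finger_gap: 1.001
finger_force: 0.0
```

Run:
```python
from h import *
m=snap("wrist","t2");np.savez("t2.npz",**{k:m[k] for k in("frame","range_z","fx","fy","cx","cy","D","C")})
t1=dict(np.load("t1.npz"))
print(m["s"]["eef_pos"],m["s"]["eef_rot"])
for bb in(-.0018,):
  c=[]
  for k in(t1,m):
    x,y,e,a,M,L=tray(k,bench=bb);print(round(x,2),round(y,2),np.round(e,2),"yaw deg",round(a,3))
    for l in L: print(l[:2],np.round(l[2:],4))
    o=np.array([sum(l[2] for l in L if l[0]==ax)/2 for ax in(0,1)]);c.append(np.array([x,y])+M@o);print("centre",c[-1],"yaw",np.radians(a)+np.mean([l[3] for l in L]))
P=cloud(m);print("bench",np.nanmedian(P[30:60,200:300,2]))
```

```text
[0.46066329 0.15577487 0.16264985] [-3.10706911e+00 -4.63914485e-01  2.27527283e-04]
478.37 148.64 [152.79 152.79] yaw deg 5.171
(0, -1) [-7.58627e+01 -1.00000e-03  1.21000e+02]
(0, 1) [ 7.54115e+01 -2.20000e-03  1.05000e+02]
(1, -1) [-75.4102   0.     110.    ]
(1, 1) [7.58038e+01 1.00000e-04 1.11000e+02]
centre [478.12526652 148.81459778] yaw 0.08947599562098184
478.75 147.73 [153.19 153.12] yaw deg 5.115
(0, -1) [-75.2777   0.     101.    ]
(0, 1) [ 7.6108e+01 -5.0000e-04  1.1700e+02]
(1, -1) [-7.52888e+01  3.00000e-04  1.06000e+02]
(1, 1) [7.60288e+01 1.00000e-04 1.13000e+02]
centre [479.12631869 148.13349014] yaw 0.08926221286618803
bench -0.001555558803007201
```

View pics/t2.png

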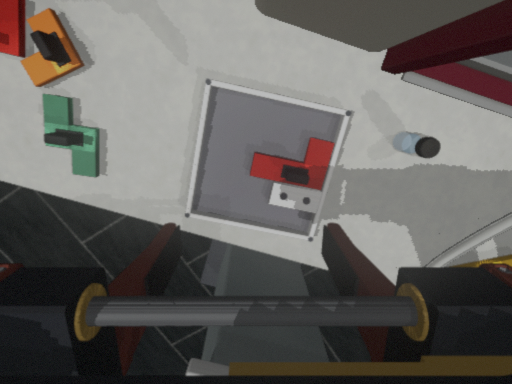

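Run:
```python
s=open("h.py").read()
s=s.replace('''else T@m["tool_from_camera"]
''','''else T@TB@m["tool_from_camera"]
''').replace("def snap","TB=np.eye(4);TB[:3,3]=[-.00045,-.00042,-.0018]\nTC=np.array([.4786,.1485]);TY=.0893\ndef snap")
s+='''
def seat(n):
    c,q=np.cos(TY),np.sin(TY);return TC+np.array([[c,-q],[q,c]])@np.array(SEAT[n])/1000
'''
open("h.py","w").write(s)
from h import *
m=snap("wrist")
for n,c in dict(ess=(.447,.358),corner=(.528,.379)).items():
    d=tile(m,n,c);print(n);show(d);show(rib(m,d["o"]))
go(.447,.358,.144)
```

```text
ess
{'o': [0.4473, 0.3561], 't': 0.1504, 'size': [80.8249, 54.1622], 'out': 0.0, 'z': 0.0126, 'px': [70.562, 134.1241]}
{'o': [0.4484, 0.354], 'size': [11.183, 28.3826], 't': -1.3981, 'z': 0.0361, 'px': [58.2315, 139.057]}
corner
{'o': [0.5302, 0.3771], 't': 2.263, 'size': [55.071, 54.8644], 'out': 0.0, 'z': 0.0125, 'px': [47.4724, 49.6877]}
{'o': [0.5303, 0.3758], 'size': [13.0641, 25.8637], 't': 0.7425, 'z': 0.036, 'px': [43.0293, 45.0049]}
shift [ 0.0457 -0.1979  0.    ] rz -1.4199 TCP [0.4608 0.1554 0.1627] th -1.2759 tilt [-0.     -0.0001] clock 4.8
```

The rows are not in the units I measure in: shifts go in shares of 50 mm and turns go in shares of 2 rad. I convert before sending: -0.0396 m is -0.792, 0.0091 m is 0.182, -0.142 rad / 2 = -0.071.

Call:
crank_tcp --steps '[0, 0, 0, 0.182, -0.792, 0, 0.6, 0, 0, 0, 0.182, -0.792, 0, 0.6, 0, 0, 0, 0.182, -0.792, 0, 0.6, 0, 0, 0, 0.182, -0.792, 0, 0.6, 0, 0, 0, 0.182, -0.792, 0, 0.6, 0, 0, -0.071, 0, 0, 0.06, 0.6, 0, 0, -0.071, 0, 0, 0.06, 0.6, 0, 0, -0.071, 0, 0, 0.06, 0.6, 0, 0, -0.071, 0, 0, 0.06, 0.6, 0, 0, -0.071, 0, 0, 0.06, 0.6, 0, 0, -0.071, 0, 0, 0.06, 0.6, 0, 0, -0.071, 0, 0, 0.06, 0.6, 0, 0, -0.071, 0, 0, 0.06, 0.6, 0, 0, -0.071, 0, 0, 0.06, 0.6, 0, 0, -0.071, 0, 0, 0.06, 0.6, 0, 0, 0, 0, 0, 0, 0.6, 0, 0, 0, 0, 0, 0, 0.6]'

```text
clock: 6.5
eef_pos: [0.4475, 0.3576, 0.1327]
eef_rot: [-2.063, -2.369, 0.0]
ft_force: [0.3, -0.2, -0.4]
finger_gap: 0.603
finger_force: 0.0
```

Create look.py:
```python
import sys
from h import *
n=sys.argv[1];c=tuple(map(float,sys.argv[2:4]));m=snap("wrist",sys.argv[4] if len(sys.argv)>4 else None)
a=tile(m,n,c);show(a);r=rib(m,a["o"]);show(r)
# second place of the camera: the earlier shot, if any, gives the rib's height by two rays
base=a["t"]+(np.pi/2 if RIB[n]==0 else 0)
th=np.arctan2(*R.from_rotvec(m["s"]["eef_rot"]).as_matrix()[[1,0],1])
al=min((base,base+np.pi),key=lambda q:abs((q-th+np.pi)%(2*np.pi)-np.pi))
print("grasp th",round(al,4));go(*a["o"],al);go(*r["o"],al)
```

```bash
python3 look.py ess .447 .357 e1
```

```text
{'o': [0.4473, 0.3566], 't': 0.1644, 'size': [79.4843, 52.8101], 'out': 0.0, 'z': 0.0122, 'px': [252.1237, 185.4944]}
{'o': [0.4474, 0.3581], 'size': [8.5967, 24.709], 't': -1.4309, 'z': 0.0359, 'px': [251.5138, 192.4585]}
grasp th 0.1644
shift [-0.001  -0.0004 -0.    ] rz -0.0265 TCP [0.4476 0.3577 0.1329] th 0.1379 tilt [0.0001 0.0001] clock 6.5
shift [ 0.0005 -0.0001  0.    ] rz -0.0265 TCP [0.4476 0.3577 0.1329] th 0.1379 tilt [0.0001 0.0001] clock 6.5
```

To row units: 0.0265 m is 0.53, 0.0062 m is 0.124, -0.013 rad / 2 = -0.0065.

Call:
crank_tcp --steps '[0, 0, -0.0065, -0.008, -0.004, 0.53, 0.6, 0, 0, 0, 0, 0, 0.53, 0.6, 0, 0, 0, 0, 0, 0.53, 0.6, 0, 0, 0, 0, 0, 0.53, 0.6, 0, 0, 0, 0, 0, 0.124, 0.6, 0, 0, 0, 0, 0, 0.124, 0.6, 0, 0, 0, 0, 0, 0, 0.6, 0, 0, 0, 0, 0, 0, 0.0, 0, 0, 0, 0, 0, 0, 0.0, 0, 0, 0, 0, 0, 0, 0.0, 0, 0, 0, 0, 0, 0, 0.0, 0, 0, 0, 0, 0, 0, 0.0, 0, 0, 0, 0, 0, 0, 0.0, 0, 0, 0, 0, 0, 0, 0.0]' --grip_force 25

```text
clock: 7.95
eef_pos: [0.4475, 0.3571, 0.0145]
eef_rot: [2.045, 2.385, 0.0]
ft_force: [0.1, -0.8, 2.4]
finger_gap: 0.109
finger_force: 25.0
```

To row units: -0.0337 m is -0.674, 0.0025 m is 0.05, 0.032 rad / 2 = 0.016.

Call:
crank_tcp --steps '[0, 0, 0, 0, 0, -0.4, 0, 0, 0, 0.016, 0, 0, -0.6, 0, 0, 0, 0.016, 0, 0, -0.6, 0, 0, 0, 0, 0, 0, -0.4, 0, 0, 0, 0, -0.674, 0.05, 0, 0, 0, 0, 0, -0.674, 0.05, 0, 0, 0, 0, 0, -0.674, 0.05, 0, 0, 0, 0, 0, -0.674, 0.05, 0, 0, 0, 0, 0, -0.674, 0.05, 0, 0, 0, 0, 0, 0, 0, 0, 0, 0, 0, 0, 0, 0, 0, 0]'

```text
clock: 9.05
eef_pos: [0.475, 0.19, 0.1143]
eef_rot: [-2.122, -2.316, 0.0]
ft_force: [-1.1, -0.0, -1.2]
finger_gap: 0.11
finger_force: 25.0
```

Run:
```python
from h import *
print(seat("ess"));go(*seat("ess"),TY)
m=snap("wrist","h1");P=cloud(m);np.savez("h1.npz",**{k:m[k] for k in("frame","range_z","fx","fy","cx","cy","D","C")})
z=m["s"]["eef_pos"][2]-.0025
k=boundary(m,"ess",m["s"]["eef_pos"][:2],.08,(z-.006,z+.006));print(k.sum(),np.nanmedian(P[k][:,2]),z)
show(tile(m,"ess",m["s"]["eef_pos"][:2],z,(z-.004,z+.004),.08))
```

```text
[0.47485438 0.19033265]
shift [ 0.0004 -0.0001  0.    ] rz -0.0018 TCP [0.475  0.19   0.1143] th 0.0875 tilt [ 0.0001 -0.0002] clock 9.1
3687 0.11195412103715136 0.11183774823336601
{'o': [0.4719, 0.1984], 't': 0.4082, 'size': [90.6295, 40.7495], 'out': 0.266, 'z': 0.112, 'px': [260.646, 222.3186]}
```

View pics/h1.png

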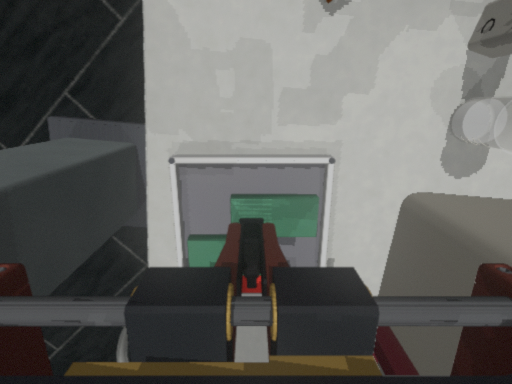

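The held green tile shows its upper edge at row 195 (columns 230–318) and its left end at column 190. The tray's near rim is at row 159. I'll work out the tile's offset in the tool frame from those edges.

Add to h.py:
```python
def held(m,n,flip=0,dz=.0025):
    "tile in hand: edges of the coloured top face in tool axes against those the squares give (mm)"
    s=m["s"] if "s" in m else None
    p=s["eef_pos"];M=R.from_rotvec(s["eef_rot"]).as_matrix();z=p[2]-dz
    k=boundary(m,n,p[:2],.09,(z-.003,z+.004))
    k=cv2.morphologyEx(k.astype(np.uint8),cv2.MORPH_OPEN,np.ones((3,3)))
    v,u=np.nonzero(k);q=(plane(m,np.c_[u,v],z)-p)@M;q=q[:,:2]*1000
    print("zmed-expected",round(1000*(np.nanmedian(cloud(m)[k>0][:,2])-z),2))
    # front edge (largest tool x per column), piecewise levels and slope; ends in tool y
    cols=np.unique(u);f=[];
    for c in cols:
        j=u==c;i=np.argmax(q[j,0]);f.append(q[j][i])
    f=np.array(f);ymin,ymax=q[:,1].min(),q[:,1].max()
    for lo in np.arange(-60,60,14):
        b=f[(f[:,1]>=lo)&(f[:,1]<lo+14)]
        if len(b)>5: print("y %d..%d front x %.2f slope %.3f"%(lo,lo+14,np.median(b[:,0]),np.polyfit(b[:,1],b[:,0],1)[0]))
    print("y ends %.2f %.2f  x range %.2f %.2f"%(ymin,ymax,q[:,0].min(),q[:,0].max()))
    return q
```

Run:
```python
from h import *
m=snap("wrist");held(m,"ess");P=cloud(m)
x,y,e,a,M,L=tray(m,c=(.4786,.1485));print(x,y,e,a,[np.round(l,3) for l in L])
print("rim z",np.nanmedian(P[157:161,190:310,2]))
```

```text
zmed-expected 0.14
y -46..-32 front x -1.88 slope 0.177
y -32..-18 front x -0.46 slope 0.048
y -18..-4 front x 26.79 slope 1.461
y -4..10 front x 26.82 slope 0.002
y 10..24 front x 26.85 slope 0.002
y 24..38 front x 26.88 slope 0.002
y ends -40.69 40.20  x range -20.55 26.89
477.2768859863281 168.3730010986328 (152.92306518554688, 113.29342651367188) 5.195390224456787 [array([  0.   ,  -1.   , -75.958,   0.   , 108.   ]), array([ 0.0000e+00,  1.0000e+00,  7.5256e+01, -2.0000e-03,  1.0800e+02])]
rim z 0.015636225390076336
```

To row units: 0.028 m is 0.56, 0.004 m is 0.08.

Call:
crank_tcp --steps '[0, 0, 0, 0.006, 0, 0.56, 0, 0, 0, 0, 0, 0, 0.56, 0, 0, 0, 0, 0, 0, 0.4, 0, 0, 0, 0, 0, 0, 0.08, 0, 0, 0, 0, 0, 0, 0.08, 0, 0, 0, 0, 0, 0, 0.08, 0, 0, 0, 0, 0, 0, 0.08, 0, 0, 0, 0, 0, 0, 0.072, 0, 0, 0, 0, 0, 0, 0, 0]'

```text
clock: 10.05
eef_pos: [0.4749, 0.1907, 0.0187]
eef_rot: [-2.12, -2.318, 0.0]
ft_force: [0.5, 0.7, -1.7]
finger_gap: 0.112
finger_force: 25.0
```

To row units: -0.04 m is -0.8, 0.0363 m is 0.726.

Call:
crank_tcp --steps '[0, 0, 0, 0, 0, 0, 0.35, 0, 0, 0, 0, 0, 0, 0.35, 0, 0, 0, 0, 0, 0, 0.35, 0, 0, 0, 0, 0, -0.2, 0.35, 0, 0, 0, 0, 0, -0.6, 0.35, 0, 0, 0, 0, 0, -0.8, 0.35, 0, 0, 0, 0, 0, -0.8, 0.35, 0, 0, 0, 0.726, 0.284, 0, 0.6, 0, 0, 0, 0.726, 0.284, 0, 0.6, 0, 0, 0, 0.726, 0.284, 0, 0.6, 0, 0, 0, 0.726, 0.284, 0, 0.6, 0, 0, 0, 0.726, 0.284, 0, 0.6]'

```text
clock: 11.25
eef_pos: [0.5297, 0.3793, 0.1398]
eef_rot: [2.12, 2.318, 0.001]
ft_force: [0.6, -1.0, 0.1]
finger_gap: 0.6
finger_force: 0.0
```

Call:
crank_tcp --steps '[0, 0, -0.0725, 0, 0, 0, 0.6, 0, 0, -0.0725, 0, 0, 0, 0.6, 0, 0, -0.0725, 0, 0, 0, 0.6, 0, 0, -0.0725, 0, 0, 0, 0.6, 0, 0, -0.0725, 0, 0, 0, 0.6, 0, 0, -0.0725, 0, 0, 0, 0.6, 0, 0, -0.0725, 0, 0, 0, 0.6, 0, 0, -0.0725, 0, 0, 0, 0.6, 0, 0, -0.0725, 0, 0, 0, 0.6, 0, 0, -0.0725, 0, 0, 0, 0.6, 0, 0, -0.0725, 0, 0, 0, 0.6, 0, 0, -0.0725, 0, 0, 0, 0.6, 0, 0, -0.0725, 0, 0, 0, 0.6, 0, 0, -0.0725, 0, 0, 0, 0.6, 0, 0, -0.0725, 0, 0, 0, 0.6, 0, 0, 0, 0, 0, 0, 0.6, 0, 0, 0, 0, 0, 0, 0.6]'

```text
clock: 12.95
eef_pos: [0.5294, 0.3778, 0.1393]
eef_rot: [-1.062, 2.956, 0.0]
ft_force: [-0.2, 0.4, 0.6]
finger_gap: 0.598
finger_force: 0.0
```

```bash
python3 look.py corner .5295 .378 c1
```

```text
{'o': [0.5309, 0.3779], 't': 2.2617, 'size': [51.837, 51.7846], 'out': 0.0, 'z': 0.0123, 'px': [262.9095, 186.3093]}
{'o': [0.5297, 0.3775], 'size': [8.7907, 24.2143], 't': 0.6906, 'z': 0.036, 'px': [250.4958, 190.1387]}
grasp th 2.2617
shift [-0.0012 -0.0008  0.    ] rz -0.0008 TCP [0.5294 0.3778 0.1392] th 2.2609 tilt [-0.0003 -0.    ] clock 13.0
shift [ 0.     -0.0004 -0.    ] rz -0.0008 TCP [0.5294 0.3778 0.1392] th 2.2609 tilt [-0.0003 -0.    ] clock 13.0
```

To row units: 0.028 m is 0.56, 0.0064 m is 0.128.

Call:
crank_tcp --steps '[0, 0, 0, -0.012, -0.01, 0.56, 0.6, 0, 0, 0, 0, 0, 0.56, 0.6, 0, 0, 0, 0, 0, 0.56, 0.5, 0, 0, 0, 0, 0, 0.56, 0.5, 0, 0, 0, 0, 0, 0.128, 0.5, 0, 0, 0, 0, 0, 0.128, 0.5, 0, 0, 0, 0, 0, 0, 0.5, 0, 0, 0, 0, 0, 0, 0.0, 0, 0, 0, 0, 0, 0, 0.0, 0, 0, 0, 0, 0, 0, 0.0, 0, 0, 0, 0, 0, 0, 0.0, 0, 0, 0, 0, 0, 0, 0.0, 0, 0, 0, 0, 0, 0, 0.0]' --grip_force 25

```text
clock: 14.3
eef_pos: [0.5304, 0.3779, 0.0144]
eef_rot: [-1.068, 2.954, 0.0]
ft_force: [-0.2, -0.7, 3.7]
finger_gap: 0.111
finger_force: 25.0
```

Run:
```python
from h import *
c=seat("corner");print(c);go(*c,TY)
```

```text
[0.41845325 0.1923106 ]
shift [ 2.048e-01 -7.120e-02 -1.000e-04] rz 2.1751 TCP [0.5304 0.3779 0.0144] th 2.2644 tilt [-0.0005 -0.0001] clock 14.3
```

Gripped; lift, shift, then turn over the seat.

To row units: -0.04 m is -0.8, 0.0341 m is 0.682.

Call:
crank_tcp --steps '[0, 0, 0, 0, 0, -0.4, 0, 0, 0, 0, 0, 0, -0.8, 0, 0, 0, 0, 0, 0, -0.8, 0, 0, 0, 0, 0.682, -0.238, 0, 0, 0, 0, 0, 0.682, -0.238, 0, 0, 0, 0, 0, 0.682, -0.238, 0, 0, 0, 0, 0, 0.682, -0.238, 0, 0, 0, 0, 0, 0.682, -0.238, 0, 0, 0, 0, 0, 0.682, -0.238, 0, 0]'

```text
clock: 15.2
eef_pos: [0.4176, 0.191, 0.114]
eef_rot: [-1.068, 2.954, -0.0]
ft_force: [0.5, -0.0, 0.5]
finger_gap: 0.115
finger_force: 25.0
```

Call:
crank_tcp --steps '[0, 0, 0.0725, 0, 0, 0, 0, 0, 0, 0.0725, 0, 0, 0, 0, 0, 0, 0.0725, 0, 0, 0, 0, 0, 0, 0.0725, 0, 0, 0, 0, 0, 0, 0.0725, 0, 0, 0, 0, 0, 0, 0.0725, 0, 0, 0, 0, 0, 0, 0.0725, 0, 0, 0, 0, 0, 0, 0.0725, 0, 0, 0, 0, 0, 0, 0.0725, 0, 0, 0, 0, 0, 0, 0.0725, 0, 0, 0, 0, 0, 0, 0.0725, 0, 0, 0, 0, 0, 0, 0.0725, 0, 0, 0, 0, 0, 0, 0.0725, 0, 0, 0, 0, 0, 0, 0.0725, 0, 0, 0, 0, 0, 0, 0.0725, 0, 0, 0, 0, 0, 0, 0, 0, 0, 0, 0, 0, 0, 0, 0, 0, 0, 0]'

```text
clock: 16.9
eef_pos: [0.4185, 0.1921, 0.1139]
eef_rot: [-2.115, -2.323, 0.0]
ft_force: [-0.7, 0.2, -0.2]
finger_gap: 0.109
finger_force: 25.0
```

Create heldlook.py:
```python
import sys
from h import *
n=sys.argv[1];f=float(sys.argv[2]) if len(sys.argv)>2 else 0
m=snap("wrist",sys.argv[3] if len(sys.argv)>3 else None)
go(*seat(n),TY+f);held(m,n)
```

```bash
python3 heldlook.py corner 0 h2
```

```text
shift [ 0.0002 -0.     -0.    ] rz 0.0036 TCP [0.4185 0.1921 0.114 ] th 0.0929 tilt [-0.     -0.0001] clock 16.9
zmed-expected 0.26
y -18..-4 front x 19.73 slope 0.002
y -4..10 front x 20.40 slope -0.012
y 10..24 front x 20.43 slope -0.003
y 24..38 front x 20.47 slope -0.057
y ends -12.10 40.80  x range -5.96 21.11
```

To row units: 0.028 m is 0.56, -0.0002 m is -0.004, 0.0036 rad / 2 = 0.0018.

Call:
crank_tcp --steps '[0, 0, 0.0018, -0.004, 0, 0.56, 0, 0, 0, 0, 0, 0, 0.56, 0, 0, 0, 0, 0, 0, 0.4, 0, 0, 0, 0, 0, 0, 0.08, 0, 0, 0, 0, 0, 0, 0.08, 0, 0, 0, 0, 0, 0, 0.08, 0, 0, 0, 0, 0, 0, 0.08, 0, 0, 0, 0, 0, 0, 0.068, 0, 0, 0, 0, 0, 0, 0, 0]'

```text
clock: 17.85
eef_pos: [0.4186, 0.1919, 0.0186]
eef_rot: [2.124, 2.315, 0.0]
ft_force: [-0.8, -0.1, -1.2]
finger_gap: 0.112
finger_force: 25.0
```

To row units: -0.04 m is -0.8, -0.0386 m is -0.772.

Call:
crank_tcp --steps '[0, 0, 0, 0, 0, 0, 0.3, 0, 0, 0, 0, 0, 0, 0.3, 0, 0, 0, 0, 0, 0, 0.3, 0, 0, 0, 0, 0, -0.2, 0.3, 0, 0, 0, 0, 0, -0.6, 0.3, 0, 0, 0, 0, 0, -0.8, 0.3, 0, 0, 0, 0, 0, -0.8, 0.3, 0, 0, 0, -0.772, -0.056, -0.06, 0.6, 0, 0, 0, -0.772, -0.056, -0.06, 0.6, 0, 0, 0, -0.772, -0.056, 0, 0.6, 0, 0, 0, -0.772, -0.056, 0, 0.6, 0, 0, 0, -0.772, -0.056, 0, 0.6, 0, 0, 0, -0.772, -0.056, 0, 0.6, 0, 0, 0, -0.772, -0.056, 0, 0.6, 0, 0, 0, -0.772, -0.056, 0, 0.6, 0, 0, 0, -0.772, -0.056, 0, 0.6, 0, 0, 0, 0, 0, 0, 0.6, 0, 0, 0, 0, 0, 0, 0.6]'

```text
clock: 19.65
eef_pos: [0.4229, -0.1569, 0.145]
eef_rot: [2.127, 2.312, 0.0]
ft_force: [-0.7, -0.3, -0.1]
finger_gap: 0.596
finger_force: 0.0
```

```bash
python3 look.py tee .422 -.156 y1
```

Run:
```python
from h import *
m=snap("wrist")
for n,c in dict(zed=(.45,-.28),jay=(.413,-.396)).items():
    try: print(n);d=tile(m,n,c,rad=.08);show(d);show(rib(m,d["o"]))
    except Exception as e: print(e)
```

```text
{'o': [0.425, -0.1629], 't': 0.5274, 'size': [52.6967, 80.7407], 'out': 0.0, 'z': 0.0122, 'px': [252.4122, 186.3148]}
{'o': [0.4252, -0.1614], 'size': [10.8812, 23.2935], 't': 0.5338, 'z': 0.0358, 'px': [253.2395, 194.0462]}
grasp th 5.2398
shift [-0.007   0.0016 -0.    ] rz 1.1283 TCP [ 0.4228 -0.1561  0.1449] th 0.0849 tilt [ 0.0003 -0.0002] clock 19.7
shift [-0.0055  0.0019 -0.    ] rz 1.1283 TCP [ 0.4228 -0.1561  0.1449] th 0.0849 tilt [ 0.0003 -0.0002] clock 19.7
zed
{'o': [0.4339, -0.2825], 't': 0.1879, 'size': [51.8018, 28.2225], 'out': 0.0, 'z': 0.0119, 'px': [249.7492, 284.6088]}
None
jay
{'o': [0.3935, -0.3848], 't': 0.737, 'size': [24.5063, 64.9024], 'out': 0.266, 'z': 0.0118, 'px': [220.3588, 343.4701]}
None
```

View pics/y1.png

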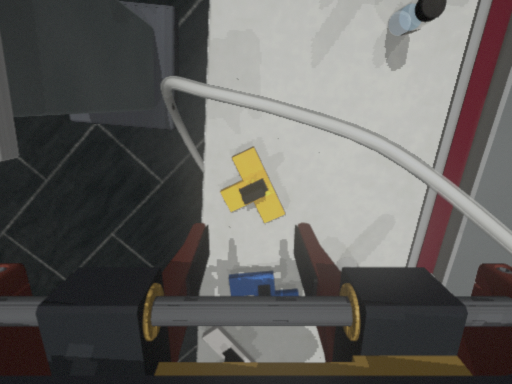

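The yellow tile lies with its rib at (253,190), the cable crosses well above it in the image, and blue and white are partly hidden below. I'll turn to 2.10 so the camera stays on the robot's side.

To row units: -0.0062 m is -0.124, 0.0018 m is 0.036, -0.144 rad / 2 = -0.072.

Call:
crank_tcp --steps '[0, 0, 0, -0.124, 0.036, 0, 0.6, 0, 0, -0.072, 0, 0, 0, 0.6, 0, 0, -0.072, 0, 0, 0, 0.6, 0, 0, -0.072, 0, 0, 0, 0.6, 0, 0, -0.072, 0, 0, 0, 0.6, 0, 0, -0.072, 0, 0, 0, 0.6, 0, 0, -0.072, 0, 0, 0, 0.6, 0, 0, -0.072, 0, 0, 0, 0.6, 0, 0, -0.072, 0, 0, 0, 0.6, 0, 0, -0.072, 0, 0, 0, 0.6, 0, 0, -0.072, 0, 0, 0, 0.6, 0, 0, -0.072, 0, 0, 0, 0.6, 0, 0, -0.072, 0, 0, 0, 0.6, 0, 0, -0.072, 0, 0, 0, 0.6, 0, 0, -0.072, 0, 0, 0, 0.6, 0, 0, 0, 0, 0, 0, 0.6, 0, 0, 0, 0, 0, 0, 0.6]'

```text
clock: 21.45
eef_pos: [0.4257, -0.1619, 0.1446]
eef_rot: [0.82, -3.033, -0.0]
ft_force: [-0.3, -0.2, 0.1]
finger_gap: 0.597
finger_force: 0.0
```

```bash
python3 look.py tee .425 -.1625
python3 -c "
from bench import bot;print(bot.get_state()['joint_pos'])"
```

```text
{'o': [0.4254, -0.1633], 't': 0.5298, 'size': [53.1348, 80.1759], 'out': 0.0, 'z': 0.0122, 'px': [250.0116, 180.2615]}
{'o': [0.4242, -0.1637], 'size': [9.7714, 23.5083], 't': 0.5339, 'z': 0.0359, 'px': [250.2146, 186.0129]}
grasp th 2.1005
shift [ 0.0009 -0.001  -0.    ] rz -0.0013 TCP [ 0.4257 -0.162   0.1446] th 2.0992 tilt [0. 0.] clock 21.5
shift [ 0.0021 -0.0007  0.    ] rz -0.0013 TCP [ 0.4257 -0.162   0.1446] th 2.0992 tilt [0. 0.] clock 21.5
[-3.89798804e-01  2.98266962e-01  2.05349227e+00  6.20726934e-06
  7.89879819e-01 -2.48902945e+00]
```

To row units: 0.029 m is 0.58, 0.007 m is 0.14.

Call:
crank_tcp --steps '[0, 0, 0, 0.026, -0.018, 0.58, 0.6, 0, 0, 0, 0, 0, 0.58, 0.6, 0, 0, 0, 0, 0, 0.58, 0.5, 0, 0, 0, 0, 0, 0.58, 0.5, 0, 0, 0, 0, 0, 0.14, 0.5, 0, 0, 0, 0, 0, 0.14, 0.5, 0, 0, 0, 0, 0, 0, 0.5, 0, 0, 0, 0, 0, 0, 0.0, 0, 0, 0, 0, 0, 0, 0.0, 0, 0, 0, 0, 0, 0, 0.0, 0, 0, 0, 0, 0, 0, 0.0, 0, 0, 0, 0, 0, 0, 0.0, 0, 0, 0, 0, 0, 0, 0.0]' --grip_force 25

```text
clock: 22.8
eef_pos: [0.4251, -0.1639, 0.0149]
eef_rot: [-0.824, 3.031, -0.001]
ft_force: [-1.2, 0.8, 6.6]
finger_gap: 0.111
finger_force: 25.0
```

Run:
```python
from h import *
c=seat("tee");print(c);go(*c,TY+np.pi/2)
go(.43,.125,TY+np.pi/2)
```

```text
[0.52990183 0.12498146]
shift [-0.2367  0.196  -0.    ] rz 0.4416 TCP [ 0.4251 -0.1639  0.0149] th 2.1017 tilt [-0.0003 -0.0004] clock 22.8
shift [-1.505e-01  2.466e-01 -1.000e-04] rz 0.4416 TCP [ 0.4251 -0.1639  0.0149] th 2.1017 tilt [-0.0003 -0.0004] clock 22.8
```

To row units: 0.0352 m is 0.704, -0.035 m is -0.7, 0.1476 rad / 2 = 0.0738.

Call:
crank_tcp --steps '[0, 0, 0, 0, 0, -0.4, 0, 0, 0, 0, 0, 0, -0.6, 0, 0, 0, 0, 0, 0, -0.7, 0, 0, 0, 0, 0, 0, -0.7, 0, 0, 0, 0, -0.43, 0.704, 0, 0, 0, 0, 0, -0.43, 0.704, 0, 0, 0, 0, 0, -0.43, 0.704, 0, 0, 0, 0, 0, -0.43, 0.704, 0, 0, 0, 0, 0, -0.43, 0.704, 0, 0, 0, 0, 0, -0.43, 0.704, 0, 0, 0, 0, 0, -0.43, 0.704, 0, 0, 0, 0, 0.0735, 0, 0, 0.4, 0, 0, 0, 0.0735, 0, 0, 0.4, 0, 0, 0, 0.0738, 0, 0, 0.36, 0, 0, 0, 0, 0, 0, 0, 0]'

```text
clock: 24.3
eef_pos: [0.428, 0.1246, 0.0748]
eef_rot: [0.139, -3.134, 0.002]
ft_force: [-0.4, 0.6, -0.2]
finger_gap: 0.112
finger_force: 25.0
```

```bash
python3 -c "
from h import *
go(*seat('tee'),TY+np.pi/2)"
```

```text
shift [-0.1015 -0.0086 -0.0004] rz -0.0007 TCP [0.428  0.1246 0.0748] th 1.6594 tilt [ 0.0044 -0.0008] clock 24.3
```

To row units: -0.0338 m is -0.676, -0.0029 m is -0.058.

Call:
crank_tcp --steps '[0, 0, 0, -0.676, -0.058, 0, 0, 0, 0, 0, -0.676, -0.058, 0, 0, 0, 0, 0, -0.676, -0.058, 0, 0, 0, 0, 0, 0, 0, 0, 0, 0, 0, 0, 0, 0, 0, 0]'

```text
clock: 24.8
eef_pos: [0.5317, 0.125, 0.077]
eef_rot: [0.144, -3.138, 0.0]
ft_force: [0.1, 0.4, -1.7]
finger_gap: 0.113
finger_force: 25.0
```

```bash
python3 heldlook.py tee 1.5708 h3
```

```text
shift [0.0007 0.0001 0.    ] rz 0.002 TCP [0.5306 0.1249 0.0767] th 1.6621 tilt [ 0.0013 -0.0002] clock 24.9
zmed-expected -0.34
y -46..-32 front x 5.84 slope 0.037
y -32..-18 front x 5.85 slope 0.001
y -18..-4 front x 33.42 slope 2.452
y -4..10 front x 33.75 slope -0.006
y 10..24 front x 5.90 slope -2.430
y 24..38 front x 5.91 slope 0.025
y ends -40.08 40.54  x range -19.60 33.76
```

To row units: 0.02 m is 0.4, 0.004 m is 0.08.

Call:
crank_tcp --steps '[0, 0, 0, 0.014, 0, 0.4, 0, 0, 0, 0, 0, 0, 0.4, 0, 0, 0, 0, 0, 0, 0.08, 0, 0, 0, 0, 0, 0, 0.08, 0, 0, 0, 0, 0, 0, 0.08, 0, 0, 0, 0, 0, 0, 0.08, 0, 0, 0, 0, 0, 0, 0.04, 0, 0, 0, 0, 0, 0, 0, 0]'

```text
clock: 25.65
eef_pos: [0.531, 0.1252, 0.019]
eef_rot: [-0.14, 3.138, 0.0]
ft_force: [-1.8, 0.1, 2.1]
finger_gap: 0.111
finger_force: 25.0
```

To row units: -0.0437 m is -0.874, -0.035 m is -0.7.

Call:
crank_tcp --steps '[0, 0, 0, 0, 0, 0, 0.3, 0, 0, 0, 0, 0, 0, 0.3, 0, 0, 0, 0, 0, 0, 0.3, 0, 0, 0, 0, 0, -0.4, 0.3, 0, 0, 0, 0, 0, -0.7, 0.3, 0, 0, 0, 0.67, 0.06, 0, 0.3, 0, 0, 0, 0.67, 0.06, 0, 0.3, 0, 0, 0, 0.67, 0.06, 0, 0.6, 0, 0, 0, 0, 0, -0.7, 0.6, 0, 0, 0, 0, 0, -0.7, 0.6, 0, 0, 0, 0.078, -0.874, 0, 0.6, 0, 0, 0, 0.078, -0.874, 0, 0.6, 0, 0, 0, 0.078, -0.874, 0, 0.6, 0, 0, 0, 0.078, -0.874, 0, 0.6, 0, 0, 0, 0.078, -0.874, 0, 0.6, 0, 0, 0, 0.078, -0.874, 0, 0.6, 0, 0, 0, 0.078, -0.874, 0, 0.6, 0, 0, 0, 0.078, -0.874, 0, 0.6, 0, 0, 0, 0.078, -0.874, 0, 0.6, 0, 0, 0, 0, 0, 0, 0.6]'

```text
clock: 27.65
eef_pos: [0.4309, -0.2746, 0.144]
eef_rot: [-0.134, 3.136, -0.004]
ft_force: [0.5, 1.0, -0.1]
finger_gap: 0.596
finger_force: 0.0
```

```bash
python3 look.py zed .445 -.288 b1
```

Run:
```python
from h import *
m=snap("wrist")
d=tile(m,"jay",(.413,-.396),rad=.055);show(d);show(rib(m,d["o"]))
```

```text
{'o': [0.4501, -0.2943], 't': 1.7436, 'size': [51.9618, 80.5003], 'out': 0.0, 'z': 0.0122, 'px': [232.1881, 195.6179]}
{'o': [0.4486, -0.2938], 'size': [11.761, 23.8705], 't': -1.3882, 'z': 0.0357, 'px': [230.2024, 204.1587]}
grasp th 6.456
shift [-0.018  -0.0239  0.    ] rz 1.4835 TCP [ 0.4301 -0.272   0.1436] th 1.6564 tilt [-0.0007 -0.0006] clock 27.7
shift [-0.0165 -0.0233  0.    ] rz 1.4835 TCP [ 0.4301 -0.272   0.1436] th 1.6564 tilt [-0.0007 -0.0006] clock 27.7
{'o': [0.4188, -0.3913], 't': -2.4007, 'size': [53.75, 81.5915], 'out': 0.0, 'z': 0.012, 'px': [132.5216, 154.7256]}
{'o': [0.4175, -0.3894], 'size': [9.8804, 25.7252], 't': -0.825, 'z': 0.0356, 'px': [129.8427, 166.3408]}
```

View pics/b1.png

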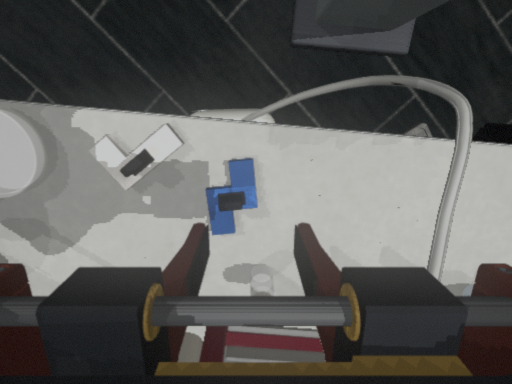

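The picture shows blue with its rib at (231,201) and white with its rib at (138,162). The white-capped vial is at (262,285), clear of both.

To row units: -0.0237 m is -0.474, -0.0173 m is -0.346, 0.1484 rad / 2 = 0.0742.

Call:
crank_tcp --steps '[0, 0, 0, -0.346, -0.474, 0, 0.6, 0, 0, 0.0742, 0, 0, 0, 0.6, 0, 0, 0.0742, 0, 0, 0, 0.6, 0, 0, 0.0742, 0, 0, 0, 0.6, 0, 0, 0.0742, 0, 0, 0, 0.6, 0, 0, 0.0742, 0, 0, 0, 0.6, 0, 0, 0.0742, 0, 0, 0, 0.6, 0, 0, 0.0742, 0, 0, 0, 0.6, 0, 0, 0.0742, 0, 0, 0, 0.6, 0, 0, 0.0742, 0, 0, 0, 0.6, 0, 0, 0.0742, 0, 0, 0, 0.6, 0, 0, 0, 0, 0, 0, 0.6, 0, 0, 0, 0, 0, 0, 0.6]'

```text
clock: 29.05
eef_pos: [0.4495, -0.2905, 0.1435]
eef_rot: [-2.01, -2.413, -0.0]
ft_force: [-0.6, -0.6, -0.4]
finger_gap: 0.603
finger_force: 0.0
```

```bash
python3 look.py zed .4495 -.294
```

```text
{'o': [0.4498, -0.2939], 't': 1.7547, 'size': [53.0939, 79.1026], 'out': 0.0, 'z': 0.0121, 'px': [250.7096, 185.679]}
{'o': [0.4499, -0.2927], 'size': [8.9356, 24.6775], 't': -1.3871, 'z': 0.0358, 'px': [251.4596, 192.0638]}
grasp th 6.4671
shift [-0.0031 -0.0003 -0.    ] rz -0.003 TCP [ 0.4496 -0.2908  0.1436] th 0.1809 tilt [ 0.0003 -0.0003] clock 29.1
shift [-0.0019 -0.     -0.    ] rz -0.003 TCP [ 0.4496 -0.2908  0.1436] th 0.1809 tilt [ 0.0003 -0.0003] clock 29.1
```

To row units: 0.029 m is 0.58, -0.0027 m is -0.054.

Call:
crank_tcp --steps '[0, 0, 0, -0.054, -0.004, 0.58, 0.6, 0, 0, 0, 0, 0, 0.58, 0.6, 0, 0, 0, 0, 0, 0.58, 0.5, 0, 0, 0, 0, 0, 0.58, 0.5, 0, 0, 0, 0, 0, 0.132, 0.5, 0, 0, 0, 0, 0, 0.132, 0.5, 0, 0, 0, 0, 0, 0, 0.5, 0, 0, 0, 0, 0, 0, 0.0, 0, 0, 0, 0, 0, 0, 0.0, 0, 0, 0, 0, 0, 0, 0.0, 0, 0, 0, 0, 0, 0, 0.0, 0, 0, 0, 0, 0, 0, 0.0, 0, 0, 0, 0, 0, 0, 0.0]' --grip_force 25

```text
clock: 30.4
eef_pos: [0.45, -0.2946, 0.0148]
eef_rot: [2.017, 2.408, 0.0]
ft_force: [0.2, 1.0, 4.7]
finger_gap: 0.115
finger_force: 25.0
```

Run:
```python
from h import *
c=seat("zed");print(c);go(*c,TY+np.pi/2)
go(.43,.18,TY+np.pi/2)
```

```text
[0.51793557 0.18013405]
shift [ 4.555e-01  1.501e-01 -1.000e-04] rz -1.4838 TCP [ 0.45   -0.2946  0.0148] th 0.1763 tilt [-0.0004  0.0004] clock 30.4
shift [ 4.708e-01  6.350e-02 -2.000e-04] rz -1.4838 TCP [ 0.45   -0.2946  0.0148] th 0.1763 tilt [-0.0004  0.0004] clock 30.4
```

To row units: 0.0428 m is 0.856, 0.0058 m is 0.116.

Call:
crank_tcp --steps '[0, 0, 0, 0, 0, -0.4, 0, 0, 0, 0, 0, 0, -0.6, 0, 0, 0, 0, 0, 0, -0.7, 0, 0, 0, 0, 0, 0, -0.7, 0, 0, 0, 0, 0.856, 0.116, 0, 0, 0, 0, 0, 0.856, 0.116, 0, 0, 0, 0, 0, 0.856, 0.116, 0, 0, 0, 0, 0, 0.856, 0.116, 0, 0, 0, 0, 0, 0.856, 0.116, 0, 0, 0, 0, 0, 0.856, 0.116, 0, 0, 0, 0, 0, 0.856, 0.116, 0, 0, 0, 0, 0, 0.856, 0.116, 0, 0, 0, 0, 0, 0.856, 0.116, 0, 0, 0, 0, 0, 0.856, 0.116, 0, 0, 0, 0, 0, 0.856, 0.116, 0, 0]'

```text
clock: 31.9
eef_pos: [0.4296, 0.182, 0.1343]
eef_rot: [-2.017, -2.408, 0.0]
ft_force: [2.1, 1.2, -0.6]
finger_gap: 0.114
finger_force: 25.0
```

Call:
crank_tcp --steps '[0, 0, -0.0742, 0, 0, 0.12, 0, 0, 0, -0.0742, 0, 0, 0.12, 0, 0, 0, -0.0742, 0, 0, 0.12, 0, 0, 0, -0.0742, 0, 0, 0.12, 0, 0, 0, -0.0742, 0, 0, 0.12, 0, 0, 0, -0.0742, 0, 0, 0.12, 0, 0, 0, -0.0742, 0, 0, 0.12, 0, 0, 0, -0.0742, 0, 0, 0.12, 0, 0, 0, -0.0742, 0, 0, 0.12, 0, 0, 0, -0.0742, 0, 0, 0.12, 0, 0, 0, 0, 0, 0, 0, 0]'

```text
clock: 33.0
eef_pos: [0.4294, 0.18, 0.0737]
eef_rot: [0.142, -3.137, 0.001]
ft_force: [-0.5, -0.1, -1.4]
finger_gap: 0.111
finger_force: 25.0
```

```bash
python3 -c "
from h import *
go(*seat('zed'),TY+np.pi/2)"
```

```text
shift [-0.0881 -0.0079 -0.0001] rz 0.0014 TCP [0.4294 0.18   0.0737] th 1.6615 tilt [ 0.0017 -0.0005] clock 33.0
```

To row units: -0.0294 m is -0.588, -0.0293 m is -0.586.

Call:
crank_tcp --steps '[0, 0, 0, -0.588, -0.052, 0, 0, 0, 0, 0, -0.588, -0.052, 0, 0, 0, 0, 0, -0.586, -0.052, 0, 0, 0, 0, 0, 0, 0, 0, 0, 0, 0, 0, 0, 0, 0, 0]'

```text
clock: 33.5
eef_pos: [0.5182, 0.1801, 0.0742]
eef_rot: [0.135, -3.138, 0.0]
ft_force: [-1.0, -0.7, -0.8]
finger_gap: 0.11
finger_force: 25.0
```

```bash
python3 heldlook.py zed 1.5708
```

```text
shift [-0.0006  0.0001 -0.    ] rz -0.0023 TCP [0.5174 0.18   0.0741] th 1.6578 tilt [ 0.0017 -0.0003] clock 33.5
zmed-expected -0.13
y -46..-32 front x 25.54 slope 0.051
y -32..-18 front x 26.19 slope 0.078
y -18..-4 front x 26.84 slope 0.001
y -4..10 front x 26.86 slope 0.001
y 10..24 front x -0.96 slope -2.576
y 24..38 front x -0.96 slope 0.123
y ends -39.80 40.40  x range -21.01 26.87
```

To row units: 0.02 m is 0.4, 0.018 m is 0.36.

Call:
crank_tcp --steps '[0, 0, 0, 0, 0, 0.4, 0, 0, 0, 0, 0, 0, 0.36, 0, 0, 0, 0, 0, 0, 0, 0, 0, 0, 0, 0, 0, 0.08, 0, 0, 0, 0, 0, 0, 0.08, 0, 0, 0, 0, 0, 0, 0.08, 0, 0, 0, 0, 0, 0, 0.08, 0, 0, 0, 0, 0, 0, 0.028, 0, 0, 0, 0, 0, 0, 0, 0]'

```text
clock: 34.45
eef_pos: [0.5185, 0.1803, 0.0189]
eef_rot: [0.14, -3.138, 0.0]
ft_force: [-0.3, 0.5, -0.0]
finger_gap: 0.111
finger_force: 25.0
```

```bash
python3 -c "
from h import *
go(*seat('zed'),TY+np.pi/2)"
```

```text
shift [ 0.0006 -0.0001  0.    ] rz 0.0 TCP [0.5185 0.1803 0.0189] th 1.6601 tilt [ 0.0001 -0.    ] clock 34.5
```

To row units: -0.035 m is -0.7, 0.03 m is 0.6, 0.145 rad / 2 = 0.0725.

Call:
crank_tcp --steps '[0, 0, 0, 0, 0, 0, 0.3, 0, 0, 0, 0, 0, 0, 0.3, 0, 0, 0, 0, 0, 0, 0.3, 0, 0, 0, 0, 0, -0.4, 0.3, 0, 0, 0, 0, 0, -0.7, 0.3, 0, 0, 0, 0.6, 0.054, 0, 0.3, 0, 0, 0, 0.6, 0.054, 0, 0.3, 0, 0, 0, 0.6, 0.054, 0, 0.6, 0, 0, 0.0725, 0, 0, -0.7, 0.6, 0, 0, 0.0725, 0, 0, -0.7, 0.6, 0, 0, 0.0725, 0, 0, 0, 0.6, 0, 0, 0.0725, 0, 0, 0, 0.6, 0, 0, 0.0725, 0, 0, 0, 0.6, 0, 0, 0.0725, 0, 0, 0, 0.6, 0, 0, 0.0725, 0, 0, 0, 0.6, 0, 0, 0.0725, 0, 0, 0, 0.6, 0, 0, 0.0725, 0, 0, 0, 0.6, 0, 0, 0.0725, 0, 0, 0, 0.6, 0, 0, 0.0725, 0, 0, 0, 0.6]'

```text
clock: 36.35
eef_pos: [0.4282, 0.1804, 0.1441]
eef_rot: [2.155, 2.286, 0.0]
ft_force: [0.2, 0.2, 0.6]
finger_gap: 0.602
finger_force: 0.0
```

```bash
python3 -c "
from h import *
go(.419,-.390,-2.4)"
```

```text
shift [-5.688e-01 -4.290e-02 -1.000e-04] rz 2.4592 TCP [0.4282 0.1804 0.1441] th 0.0592 tilt [0.0001 0.0003] clock 36.4
```

To row units: -0.04375 m is -0.875, -0.0033 m is -0.066, 0.1446 rad / 2 = 0.0723.

Call:
crank_tcp --steps '[0, 0, 0, -0.875, -0.066, 0, 0.6, 0, 0, 0, -0.875, -0.066, 0, 0.6, 0, 0, 0, -0.875, -0.066, 0, 0.6, 0, 0, 0, -0.875, -0.066, 0, 0.6, 0, 0, 0, -0.875, -0.066, 0, 0.6, 0, 0, 0, -0.875, -0.066, 0, 0.6, 0, 0, 0, -0.875, -0.066, 0, 0.6, 0, 0, 0, -0.875, -0.066, 0, 0.6, 0, 0, 0, -0.875, -0.066, 0, 0.6, 0, 0, 0, -0.875, -0.066, 0, 0.6, 0, 0, 0, -0.875, -0.066, 0, 0.6, 0, 0, 0, -0.875, -0.066, 0, 0.6, 0, 0, 0, -0.875, -0.066, 0, 0.6, 0, 0, 0.0723, 0, 0, 0, 0.6, 0, 0, 0.0723, 0, 0, 0, 0.6, 0, 0, 0.0723, 0, 0, 0, 0.6, 0, 0, 0.0723, 0, 0, 0, 0.6, 0, 0, 0.0723, 0, 0, 0, 0.6, 0, 0, 0.0723, 0, 0, 0, 0.6, 0, 0, 0.0723, 0, 0, 0, 0.6]'

```text
clock: 38.35
eef_pos: [0.4224, -0.3899, 0.144]
eef_rot: [-2.993, -0.955, 0.0]
ft_force: [1.1, -0.3, -0.5]
finger_gap: 0.601
finger_force: 0.0
```

Call:
crank_tcp --steps '[0, 0, 0.0723, 0, 0, 0, 0.6, 0, 0, 0.0723, 0, 0, 0, 0.6, 0, 0, 0.0723, 0, 0, 0, 0.6, 0, 0, 0.0723, 0, 0, 0, 0.6, 0, 0, 0.0723, 0, 0, 0, 0.6, 0, 0, 0.0723, 0, 0, 0, 0.6, 0, 0, 0.0723, 0, 0, 0, 0.6, 0, 0, 0.0723, 0, 0, 0, 0.6, 0, 0, 0.0723, 0, 0, 0, 0.6, 0, 0, 0.0723, 0, 0, 0, 0.6, 0, 0, 0, 0, 0, 0, 0.6, 0, 0, 0, 0, 0, 0, 0.6]'

```text
clock: 39.55
eef_pos: [0.4224, -0.3899, 0.144]
eef_rot: [-2.882, 1.25, 0.0]
ft_force: [-0.1, 0.1, -0.7]
finger_gap: 0.603
finger_force: 0.0
```

```bash
python3 look.py jay .418 -.390 j1
```

```text
{'o': [0.4181, -0.3918], 't': -2.3948, 'size': [53.4322, 81.9279], 'out': 0.0, 'z': 0.0124, 'px': [264.2013, 180.7111]}
{'o': [0.4197, -0.393], 'size': [9.8927, 24.5641], 't': -0.8167, 'z': 0.0362, 'px': [256.2321, 188.2405]}
grasp th -2.3948
shift [-0.0016  0.0044  0.    ] rz 0.0052 TCP [ 0.4224 -0.3899  0.144 ] th -2.3895 tilt [-0.  0.] clock 39.6
shift [0.0004 0.0041 0.    ] rz 0.0052 TCP [ 0.4224 -0.3899  0.144 ] th -2.3895 tilt [-0.  0.] clock 39.6
```

View pics/j1.png

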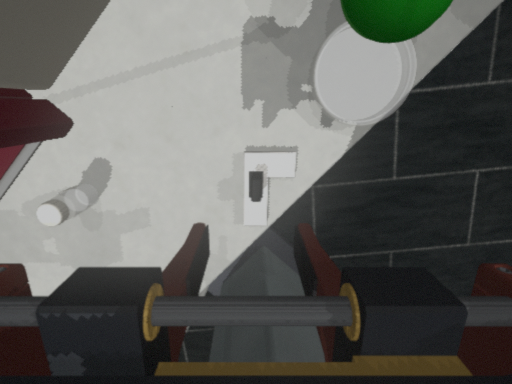

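The white tile is directly below, with its rib at (256,188). The large flask at (365,75) is clear of the gripper's footprint.

To row units: 0.029 m is 0.58, 0.0042 m is 0.084, 0.005 rad / 2 = 0.0025.

Call:
crank_tcp --steps '[0, 0, 0.0025, -0.016, 0.084, 0.58, 0.6, 0, 0, 0, 0, 0, 0.58, 0.6, 0, 0, 0, 0, 0, 0.58, 0.5, 0, 0, 0, 0, 0, 0.58, 0.5, 0, 0, 0, 0, 0, 0.134, 0.5, 0, 0, 0, 0, 0, 0.134, 0.5, 0, 0, 0, 0, 0, 0, 0.5, 0, 0, 0, 0, 0, 0, 0.0, 0, 0, 0, 0, 0, 0, 0.0, 0, 0, 0, 0, 0, 0, 0.0, 0, 0, 0, 0, 0, 0, 0.0, 0, 0, 0, 0, 0, 0, 0.0, 0, 0, 0, 0, 0, 0, 0.0]' --grip_force 25

```text
clock: 40.9
eef_pos: [0.419, -0.3924, 0.0149]
eef_rot: [2.877, -1.263, 0.001]
ft_force: [-0.1, -0.5, 3.3]
finger_gap: 0.112
finger_force: 25.0
```

Run:
```python
from h import *
c=seat("jay");print(c);go(*c,TY)
```

```text
[0.42469595 0.12258952]
shift [-3.751e-01 -3.528e-01 -2.000e-04] rz -2.4873 TCP [ 0.419  -0.3924  0.0149] th -2.398 tilt [ 0.0004 -0.    ] clock 40.9
```

To row units: -0.035 m is -0.7, -0.0313 m is -0.626, -0.1463 rad / 2 = -0.0732.

Call:
crank_tcp --steps '[0, 0, 0, 0, 0, -0.4, 0, 0, 0, 0, 0, 0, -0.6, 0, 0, 0, 0, 0, 0, -0.7, 0, 0, 0, 0, 0, 0, -0.7, 0, 0, 0, 0, -0.626, -0.588, 0, 0, 0, 0, 0, -0.626, -0.588, 0, 0, 0, 0, 0, -0.626, -0.588, 0, 0, 0, 0, 0, -0.626, -0.588, 0, 0, 0, 0, -0.0732, 0, 0, 0, 0, 0, 0, -0.0732, 0, 0, 0, 0, 0, 0, -0.0732, 0, 0, 0, 0, 0, 0, -0.0732, 0, 0, 0, 0, 0, 0, -0.0732, 0, 0, 0, 0, 0, 0, -0.0732, 0, 0, 0, 0, 0, 0, -0.0732, 0, 0, 0, 0, 0, 0, -0.0732, 0, 0, 0, 0, 0, 0, -0.0732, 0, 0, 0, 0, 0, 0, -0.0732, 0, 0, 0, 0, 0, 0, -0.0732, 0, 0, 0, 0, 0, 0, -0.0732, 0, 0, 0, 0]'

```text
clock: 42.9
eef_pos: [0.4205, -0.2204, 0.1345]
eef_rot: [-2.805, -1.415, 0.0]
ft_force: [1.0, -0.2, -0.5]
finger_gap: 0.114
finger_force: 25.0
```

Call:
crank_tcp --steps '[0, 0, -0.0732, 0, 0, 0, 0, 0, 0, -0.0732, 0, 0, 0, 0, 0, 0, -0.0732, 0, 0, 0, 0, 0, 0, -0.0732, 0, 0, 0, 0, 0, 0, -0.0732, 0, 0, 0, 0, 0, 0, 0, 0, 0, 0, 0]'

```text
clock: 43.5
eef_pos: [0.4205, -0.2204, 0.1345]
eef_rot: [-2.119, -2.319, 0.0]
ft_force: [0.7, 0.6, -0.2]
finger_gap: 0.111
finger_force: 25.0
```

```bash
python3 -c "
from h import *
go(*seat('jay'),TY)"
```

```text
shift [0.3412 0.0352 0.    ] rz 0.0011 TCP [ 0.4205 -0.2204  0.1345] th 0.0904 tilt [ 0.0001 -0.0002] clock 43.5
```

The rows are not in the units I measure in: shifts go in shares of 50 mm and turns go in shares of 2 rad. I convert before sending: 0.0427 m is 0.854, 0.0423 m is 0.846.

Call:
crank_tcp --steps '[0, 0, 0, 0.854, 0.088, 0, 0, 0, 0, 0, 0.854, 0.088, 0, 0, 0, 0, 0, 0.854, 0.088, 0, 0, 0, 0, 0, 0.854, 0.088, 0, 0, 0, 0, 0, 0.854, 0.088, 0, 0, 0, 0, 0, 0.854, 0.088, 0, 0, 0, 0, 0, 0.854, 0.088, 0.2, 0, 0, 0, 0, 0.846, 0.088, 0.4, 0, 0, 0, 0, 0, 0, 0.4, 0, 0, 0, 0, 0, 0, 0.2, 0, 0, 0, 0, 0, 0, 0, 0, 0, 0, 0, 0, 0, 0, 0]'

```text
clock: 44.7
eef_pos: [0.4254, 0.1218, 0.0748]
eef_rot: [-2.123, -2.315, 0.001]
ft_force: [0.2, -0.0, -0.4]
finger_gap: 0.11
finger_force: 25.0
```

```bash
python3 heldlook.py jay 0 h5
```

```text
shift [ 0.0009 -0.001  -0.    ] rz -0.0028 TCP [0.4257 0.1218 0.0751] th 0.0865 tilt [0.0001 0.0005] clock 44.8
zmed-expected -0.23
y -18..-4 front x 34.32 slope 0.002
y -4..10 front x 34.34 slope 0.018
y 10..24 front x 34.37 slope 0.002
y 24..38 front x 34.40 slope 0.002
y ends -13.01 40.61  x range -42.66 34.42
```

View pics/h5.png

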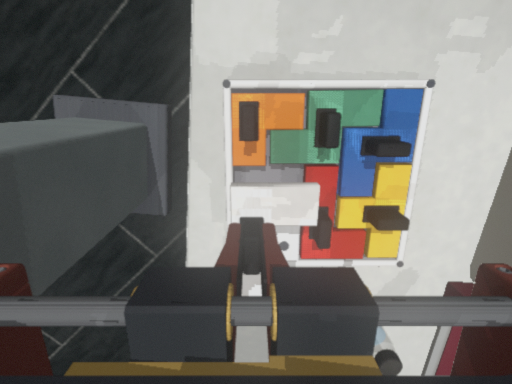

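The white tile is over its opening, and orange, green, blue, yellow and red all sit flush in the tray.

To row units: 0.02 m is 0.4, -0.0009 m is -0.018, -0.001 rad / 2 = -0.0005.

Call:
crank_tcp --steps '[0, 0, -0.0005, 0.01, -0.018, 0.4, 0, 0, 0, 0, 0, 0, 0.36, 0, 0, 0, 0, 0, 0, 0, 0, 0, 0, 0, 0, 0, 0.08, 0, 0, 0, 0, 0, 0, 0.08, 0, 0, 0, 0, 0, 0, 0.08, 0, 0, 0, 0, 0, 0, 0.08, 0, 0, 0, 0, 0, 0, 0.044, 0, 0, 0, 0, 0, 0, 0, 0]'

```text
clock: 45.65
eef_pos: [0.426, 0.1233, 0.0198]
eef_rot: [2.118, 2.318, 0.005]
ft_force: [0.7, 1.3, 8.0]
finger_gap: 0.11
finger_force: 28.3
```

```bash
python3 -c "
from h import *
go(*seat('jay'),TY)"
```

```text
shift [-0.0006 -0.0014 -0.    ] rz 0.0006 TCP [0.426  0.1233 0.0198] th 0.0899 tilt [0.0006 0.0036] clock 45.6
```

To row units: -0.001 m is -0.02, -0.0005 m is -0.01.

Call:
crank_tcp --steps '[0, 0, 0, -0.01, -0.02, 0, 0, 0, 0, 0, 0, -0.008, 0.01, 0, 0, 0, 0, 0, 0, 0, 0, 0, 0, 0, 0, 0, 0, 0]'

```text
clock: 46.05
eef_pos: [0.4258, 0.1233, 0.0193]
eef_rot: [2.117, 2.317, 0.008]
ft_force: [2.2, 4.4, 9.0]
finger_gap: 0.113
finger_force: 27.7
```

```bash
python3 -c "
from h import *
go(*seat('jay'),TY)"
```

```text
shift [-0.0006 -0.0012 -0.    ] rz 0.0009 TCP [0.4258 0.1233 0.0193] th 0.0902 tilt [0.0012 0.0059] clock 46.0
```

To row units: -0.04 m is -0.8, -0.03 m is -0.6.

Call:
crank_tcp --steps '[0, 0, 0, 0, 0, 0, 0.25, 0, 0, 0, 0, 0, 0, 0.25, 0, 0, 0, 0, 0, 0, 0.25, 0, 0, 0, 0, 0, -0.4, 0.25, 0, 0, 0, 0, 0, -0.8, 0.25, 0, 0, 0, 0, 0, -0.8, 0.25, 0, 0, 0, -0.56, 0, -0.6, 0.25, 0, 0, 0, -0.56, 0, -0.3, 0.25, 0, 0, 0, 0, 0, 0, 0.25, 0, 0, 0, 0, 0, 0, 0.25]'

```text
clock: 47.05
eef_pos: [0.4279, 0.0662, 0.1629]
eef_rot: [2.121, 2.317, 0.001]
ft_force: [0.1, 0.3, -0.2]
finger_gap: 0.246
finger_force: 0.0
```

Run:
```python
from h import *
m=snap("wrist","f1");P=cloud(m);S=m["s"];print(S["eef_pos"],S["clock"])
c,q=np.cos(TY),np.sin(TY);M=np.array([[c,-q],[q,c]])
X=(P[...,:2]-TC)@M*1000
x,y,e,a,_,L=tray(m,c=TC);print("tray",x,y,e)
rimz=np.nanmedian(P[...,2][(abs(X).max(2)>71.5)&(abs(X).max(2)<75.5)]);print("rim",rimz)
for n in SQ:
    zs=[]
    for sq in SQ[n]:
        p=np.array(sq)+SEAT[n];k=(abs(X-p).max(2)<9)&(P[...,2]<.025)&(P[...,2]>0);zs.append(np.round(1000*(np.nanmedian(P[k][:,2])-rimz),2) if k.sum()>5 else None)
    s=seat(n);r=rib(m,s,(.033,.048),.040,.03)
    print(n,zs,None if r is None else ((r["o"]-s)@M*1000).round(1),None if r is None else (round(r["t"]-TY,3),round(r["z"],4)))
```

```text
[0.42791963 0.06619667 0.16292062] 47.05
tray 478.43145751953125 148.0495147705078 (152.8816680908203, 152.84535217285156)
rim 0.21070455693463616
tee [np.float64(-194.47), np.float64(-194.62), np.float64(-193.68), np.float64(-194.68)] [-0.9  1.7] (np.float64(0.001), np.float64(0.0398))
zed [np.float64(-194.59), np.float64(-193.94), np.float64(-194.31), np.float64(-194.45)] [-1.3  0.4] (np.float64(0.0), np.float64(0.0399))
ell [np.float64(-194.49), np.float64(-193.31), np.float64(-194.51), np.float64(-194.59)] [-1.5  0.8] (np.float64(-1.57), np.float64(0.0398))
ess [np.float64(-194.4), np.float64(-194.0), np.float64(-194.09), np.float64(-194.45)] [-1.4 -0.6] (np.float64(-1.512), np.float64(0.04))
jay [np.float64(-194.47), np.float64(-193.87), np.float64(-194.36), np.float64(-194.54)] [1.1 1.3] (np.float64(-1.57), np.float64(0.0401))
corner [np.float64(-194.25), np.float64(-193.75), np.float64(-194.31)] [-1.5 -2.6] (np.float64(-1.57), np.float64(0.04))
```

View pics/f1.png

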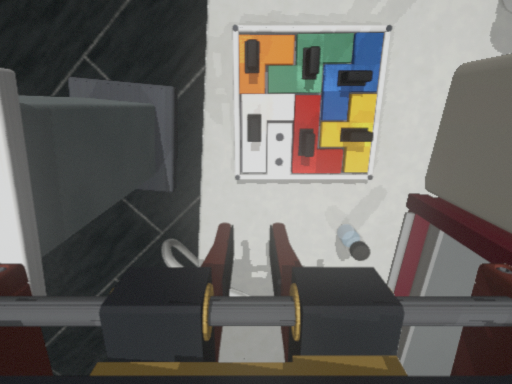

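The tray is full: all six colours lie flush, with every rib top at 40 mm (36 + 4) and the tile tops equal within 0.4 mm. One last check of the loose red duplicate and the tray from above before handing in.

Run:
```python
from h import *
m=snap("top");P=cloud(m);k=colour(m,"ell")&(P[...,0]>.3)&(P[...,0]<.62)&(abs(P[...,1])<.6)&(P[...,2]<.05)
c,l,st,ce=cv2.connectedComponentsWithStats(k.astype(np.uint8))
for i in range(1,c):
    if st[i,4]>25: print(st[i,4],plane(m,[ce[i]],.012)[0].round(3),np.nanpercentile(P[l==i][:,2],[10,50,90]).round(4))
from bench import bot
s=bot.get_state();print(s["clock"],s["ft_force"].round(1),s["joint_velocities"].round(3))
print(bot.job_done())
```

```text
155 [0.533 0.446 0.012] [0.009  0.0129 0.0171]
47.15 [ 0.3 -0.2  0.1] [ 0.011  0.01  -0.001 -0.001  0.002 -0.004]
the job is handed in; nothing more can be done
None
```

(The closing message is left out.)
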